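# Put the washed sample containers away by shape

### The arm

A 6-joint arm with a two-finger parallel gripper is mounted at the origin on the work surface. World frame = base frame: x ahead of the robot, y to its left, z up, the work surface at z = 0. Lengths are in m, angles in rad, forces in N, time in s.
With the tool pointing down it reaches from about 0.3 to 0.85 m from the base axis. Payload 4.2 kg.
Tool frame: the origin (TCP) lies midway between the tips of the shut fingers; the grasp point (between the pads) lies pinch_z behind it (pinch_z is the distance from the TCP to the grasp point, in m); z points along the fingers, y is the direction in which the jaws open and shut (so a half turn about z gives the same grasp; the last joint's range is limited). The gripper opens to 91 mm and grips with 3 to 60 N. Pads are 32 mm wide; open, the fingers measure 118 mm over their backs; the gripper's body (76 mm by 178 mm) begins 60 mm behind the grasp point.
Start: joints at [1.297, 0.32, 1.565, -0, 1.257, -0.02], TCP at [0.144, 0.557, 0.214] pointing down, gripper open.
Joint ranges: [-3.11, 3.11], [-0.84, 2.01], [0.21, 2.61], [-1.34, 4.49], [0.05, 2.63], [-2.56, 2.56]. Speed limits (rad/s): [2.57, 2.57, 3.14, 3.14, 3.14, 3.14].

### API

Orientations are given as a 3x3 rotation matrix whose columns are the frame's x, y, z axes.
In Python, from cell import read_state, read_camera, hand_in, pinch_z gives the robot as it stands.
- The arm moves only by the tool play_rows, never from a script. Its arguments are lists of equal length, an entry for each row: "jaw": the closure, from 0 (fully open) to 1 (shut); "delta_pos": the shift along the tool's x, y, z in m, a list of three; "turn": the turn about the tool's z in degrees. A call has 1 to 5 rows; each row shifts and turns the pose as measured when the row begins, along the tool's axes as they then stand; what a row does not reach is not made up. A row lasts 1/10 s, in which the tool goes at most 50 mm and 8.59 degrees, less where a joint would pass 70% of its speed; a pose out of reach is approached as far as the arm can. A call with a gripper value outside its range is refused whole. The fingers move at their own pace and stop on an object; "newtons" is the grip in N (left out, the last holds). Time passes only in rows, so rows that do not move let the fingers close. It gives the time, the measured TCP pose, the force and the opening at its end, in the units of the state.
- read_state(): the state, without advancing time (a new reading comes with each control period).
- read_camera(name): name is "side" or "top"; returns a dict with "img" (420x560x3 uint8, red, green, blue), "z_map" (420x560 float32, m along the optical axis (not along the pixel's ray), 0 where there is no reading), "camera_matrix" (3x3 intrinsics, pixels), "camera_from_world" (4x4, takes a point from world to camera coordinates). Camera axes: x right, y down, z forward; pixel columns grow to the right and rows downward; lengths in m; the calibration is good to about 2 mm. A picture is of the moment at which its call begins.
- hand_in(): hands the job in, once; it reports no verdict.
The state is a dict: "clock": time; "q": joint angles; "qvel": joint speeds; "joint_torque": joint torques, N m; "tool_pos": TCP position; "ee_rot": TCP orientation; "force": force on the tool from outside, world axes, zero at the start; "ft_torque": the same for the moment, N m; "grip_width": opening from 0.0 (shut) to 1.0 (fully open).
Only numpy, scipy, OpenCV 4.12 (cv2) and the standard library are available. Lean on these libraries where they do the work, as an engineer would, in place of code of your own. Each camera call takes 0.05 s, during which the arm holds its last target. There are 200 camera calls.

### The job

Put the four clean clear-glass containers that stand loose on the bench away in the three card stock trays: each goes into the tray that already holds one of the same shape, standing upright on the tray floor. Set each one down, do not drop it, and do not knock over or lift out the containers already in the trays.

Things in the scene. Friction and masses are not known exactly. Their poses are not given: they have to be found in the camera images.
- vial_a_center (a point): Loose, to be put away: a tall slim round clear-glass vial, 24 mm in diameter and 75 mm tall, the top 15 mm a round white screw cap 23 mm wide; about 28 g. It stands upright on the bench. The point is on its upright axis, half-way up (37.5 mm above its foot); z is up along it.
- jar_center (a point): Loose, to be put away: a wide squat round clear-glass jar, 46 mm in diameter and 68 mm tall, the top 18 mm a flat white screw cap of the same 46 mm width; about 90 g. It stands upright on the bench. The point is on its upright axis, half-way up (34.0 mm above its foot); z is up along it.
- vial_b_center (a point): Loose, to be put away: a tall slim round clear-glass vial, 24 mm in diameter and 75 mm tall, the top 15 mm a round white screw cap 23 mm wide; about 28 g. It stands upright on the bench. The point is on its upright axis, half-way up (37.5 mm above its foot); z is up along it.
- bottle_center (a point): Loose, to be put away: a square clear-glass bottle, body 38 x 38 mm in plan (flat sides along its x and y) and 54 mm tall, then a sloping shoulder and a round white screw cap 24 mm wide (from 64 to 80 mm up); 80 mm tall in all; about 75 g. It stands upright on the bench. The point is on its upright axis, half-way up (40.0 mm above its foot); z is up along it.
- stock_vial_center (a point): Already in its tray, stays there: a tall slim round clear-glass vial, 24 mm in diameter and 75 mm tall, the top 15 mm a round white screw cap 23 mm wide; about 28 g. It stands loose and upright on the tray floor, about 50 mm from the tray's centre towards the tray's -y end. The point is on its upright axis, half-way up (37.5 mm above its foot); z is up along it.
- stock_jar_center (a point): Already in its tray, stays there: a wide squat round clear-glass jar, 46 mm in diameter and 68 mm tall, the top 18 mm a flat white screw cap of the same 46 mm width; about 90 g. It stands loose and upright on the tray floor, about 50 mm from the tray's centre towards the tray's -y end. The point is on its upright axis, half-way up (34.0 mm above its foot); z is up along it.
- stock_bottle_center (a point): Already in its tray, stays there: a square clear-glass bottle, body 38 x 38 mm in plan (flat sides along its x and y) and 54 mm tall, then a sloping shoulder and a round white screw cap 24 mm wide (from 64 to 80 mm up); 80 mm tall in all; about 75 g. It stands loose and upright on the tray floor, about 50 mm from the tray's centre towards the tray's -y end. The point is on its upright axis, half-way up (40.0 mm above its foot); z is up along it.
- tray_vial: Shallow cream card stock tray, fixed to the bench; it is the one that already holds a tall slim vial, and only that tells it from the other two trays. Outside 76 mm along its x, 162 mm along its y, 14 mm high; walls and floor 3 mm thick (inside 70 x 156 mm, floor 3 mm above the bench). Origin: centre of its underside, on the bench; z up. The container in it stands at its -y end, so the free room is from the middle to the +y end.
- tray_jar: Shallow cream card stock tray, fixed to the bench; it is the one that already holds a wide jar, and only that tells it from the other two trays. Outside 76 mm along its x, 162 mm along its y, 14 mm high; walls and floor 3 mm thick (inside 70 x 156 mm, floor 3 mm above the bench). Origin: centre of its underside, on the bench; z up. The container in it stands at its -y end, so the free room is from the middle to the +y end.
- tray_bottle: Shallow cream card stock tray, fixed to the bench; it is the one that already holds a square bottle, and only that tells it from the other two trays. Outside 76 mm along its x, 162 mm along its y, 14 mm high; walls and floor 3 mm thick (inside 70 x 156 mm, floor 3 mm above the bench). Origin: centre of its underside, on the bench; z up. The container in it stands at its -y end, so the free room is from the middle to the +y end.
Things that resemble listed ones, but are neither listed nor needed, are in the scene too. What is shaped like the part that bears stock_bottle_center but blue or green is not meant. What is shaped like the part that bears vial_b_center but pink is not meant.

How it is judged:
At the end, for the whole second after the job is handed in: Both vials, the jar and the square bottle each stand in the tray that held one of the same shape: inside the walls, foot on the tray floor (within 5 mm), upright within 0.12 rad, released, at rest; the three containers there from the start still stand in their trays likewise (x of vial_a_center in the frame of tray_vial between -0.03 and 0.03 m and y of vial_a_center in the frame of tray_vial between -0.073 and 0.073 m and z of each of vial_a_center, vial_b_center, stock_vial_center in the frame of tray_vial below 0.0455 m and angle between each of vial_a_center, jar_center, vial_b_center, bottle_center, stock_vial_center, stock_jar_center, stock_bottle_center's own z axis and vertical below 0.12 rad and linear speed of each of vial_a, jar, vial_b, bottle, stock_vial, stock_jar, stock_bottle below 0.02 m/s and angular speed of each of vial_a, jar, vial_b, bottle, stock_vial, stock_jar, stock_bottle below 0.2 rad/s and x of jar_center in the frame of tray_jar between -0.03 and 0.03 m and y of jar_center in the frame of tray_jar between -0.073 and 0.073 m and z of each of jar_center, stock_jar_center in the frame of tray_jar below 0.042 m and x of vial_b_center in the frame of tray_vial between -0.03 and 0.03 m and y of vial_b_center in the frame of tray_vial between -0.073 and 0.073 m and x of bottle_center in the frame of tray_bottle between -0.03 and 0.03 m and y of bottle_center in the frame of tray_bottle between -0.073 and 0.073 m and z of each of bottle_center, stock_bottle_center in the frame of tray_bottle below 0.048 m and x of stock_vial_center in the frame of tray_vial between -0.03 and 0.03 m and y of stock_vial_center in the frame of tray_vial between -0.073 and 0.073 m and x of stock_jar_center in the frame of tray_jar between -0.03 and 0.03 m and y of stock_jar_center in the frame of tray_jar between -0.073 and 0.073 m and x of stock_bottle_center in the frame of tray_bottle between -0.03 and 0.03 m and y of stock_bottle_center in the frame of tray_bottle between -0.073 and 0.073 m); the robot touches nothing.
It fails at once if a container that was already in a tray is knocked over or lifted out ((angle between stock_vial_center's own z axis and vertical above 0.6 rad or z of stock_vial_center in the frame of tray_vial above 0.0655 m) or (angle between stock_jar_center's own z axis and vertical above 0.6 rad or z of stock_jar_center in the frame of tray_jar above 0.062 m) or (angle between stock_bottle_center's own z axis and vertical above 0.6 rad or z of stock_bottle_center in the frame of tray_bottle above 0.068 m)).
It fails at once if a loose container is dropped (falls more than about 3 cm) or thrown ((linear speed of vial_a above 0.8 m/s and contact force between the fingers and vial_a below 0.05 N) or (linear speed of jar above 0.8 m/s and contact force between the fingers and jar below 0.05 N) or (linear speed of vial_b above 0.8 m/s and contact force between the fingers and vial_b below 0.05 N) or (linear speed of bottle above 0.8 m/s and contact force between the fingers and bottle below 0.05 N)).
It also fails if it takes over 102 s, if anything falls off the work surface, if the arm or the gripper's body presses on something with over 40 N, if the wrist force passes 120 N, or if a joint passes its speed limit or range.

## Working session

There is one attempt and no reset: what is moved stays moved. The work goes in short steps, Python scripts to look and compute and a tool call to move; the robot and the scene stay as the last step left them, time stands still between calls to the robot, and variables do not carry over. Pictures are saved under pics/ and viewed, on a budget of 14 in all, crops included, one or two more only if the job needs it, and the job is handed in when it is done.

Besides the shell and the picture viewer there is one more tool, called after "Request:" by a JSON object that holds its "api" and its "payload", one argument or row to a line. play_rows: Moves the arm, as the interface text tells. Its arguments: {"type":"object","properties":{"jaw":{"type":"array","items":{"type":"number"}},"delta_pos":{"type":"array","items":{"type":"array","items":{"type":"number"}}},"turn":{"type":"array","items":{"type":"number"}},"newtons":{"type":"number"}},"required":["jaw","delta_pos","turn"]}

```bash
mkdir -p pics; ls
python3 - <<'E'
from cell import read_state, read_camera, pinch_z
import cv2, numpy as np
print(pinch_z); s=read_state(); print(s['clock'],s['tool_pos'],np.round(s['ee_rot'],3),s['grip_width'])
for n in('top','side'):
    c=read_camera(n); np.savez(f'{n}0.npz',**c)
    cv2.imwrite(f'pics/{n}0.png',cv2.resize(c['img'][...,::-1],(800,600),interpolation=cv2.INTER_CUBIC))
    print(n,c['camera_matrix'],np.round(c['camera_from_world'],3).tolist())
E
```

```text
pics
0.0188
0.0 [0.14423968 0.5560592  0.21310527] [[-0.968  0.251 -0.001]
 [ 0.251  0.968 -0.002]
 [ 0.    -0.002 -1.   ]] 0.9982544338612261
top [[472.18594786   0.         278.49426098]
 [  0.         472.18594786 211.66527143]
 [  0.           0.           1.        ]] [[-0.021, -1.0, -0.014, -0.025], [-0.994, 0.023, -0.111, 0.507], [0.112, 0.012, -0.994, 1.269], [0.0, 0.0, 0.0, 1.0]]
side [[397.14584032   0.         279.72140872]
 [  0.         397.14584032 211.9999262 ]
 [  0.           0.           1.        ]] [[0.967, -0.253, 0.007, -0.507], [-0.153, -0.606, -0.781, 0.104], [0.202, 0.754, -0.625, 0.758], [0.0, 0.0, 0.0, 1.0]]
```

View pics/top0.png

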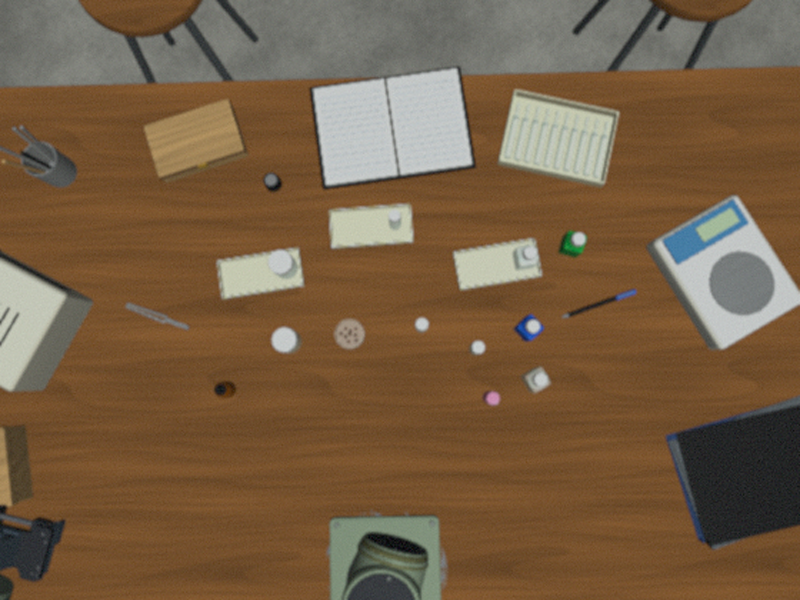

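View pics/side0.png

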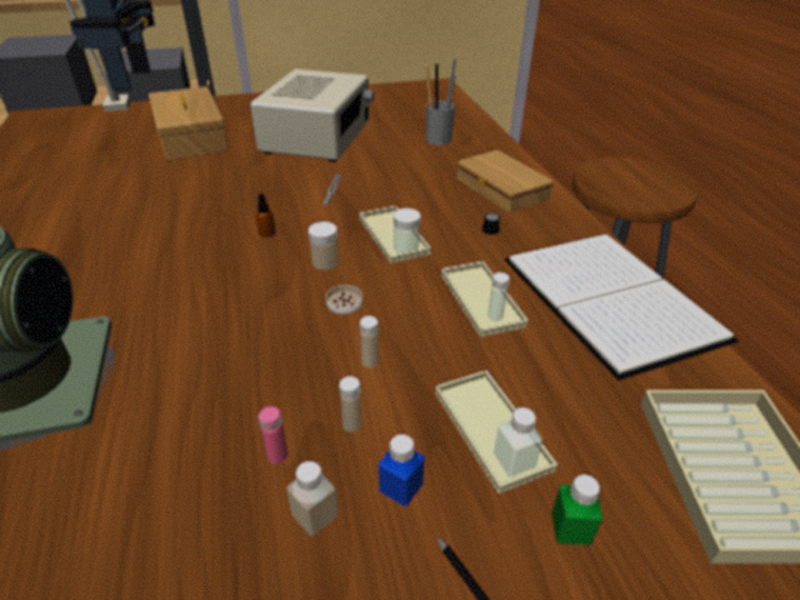

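The top view (800x600) shows these:
- **Loose clear containers:** jar (285,340), vials (422,324) and (478,347), square bottle (538,380).
- **Stocked trays:** jar tray (260,273), vial tray (371,226), bottle tray (498,263).
- **Decoys:** blue bottle (529,328), green bottle (573,243) and pink vial (493,398). All three are coloured, so they are not meant.

Next I measure the positions and take an enlarged crop to confirm.

```bash
cat > h.py <<'E'
import numpy as np, cv2
def world(c):
    K=c['camera_matrix'];T=np.linalg.inv(c['camera_from_world']);z=c['z_map'].astype(float)
    v,u=np.mgrid[:z.shape[0],:z.shape[1]]
    P=np.stack([(u-K[0,2])/K[0,0]*z,(v-K[1,2])/K[1,1]*z,z],-1)
    return P@T[:3,:3].T+T[:3,3]
def caps(c):
    """white caps: centroid of pixels near their top height"""
    W=world(c);img=c['img'];hsv=cv2.cvtColor(img,cv2.COLOR_RGB2HSV)
    m=((W[...,2]>.045)&(W[...,2]<.1)&(W[...,0]>.2)&(W[...,0]<.8)&(abs(W[...,1])<.45)).astype(np.uint8)
    n,l,st,ce=cv2.connectedComponentsWithStats(m)
    for i in range(1,n):
        if st[i,4]<25: continue
        k=l==i;zt=np.percentile(W[k][:,2],90);t=k&(W[...,2]>zt-.006)
        p=W[t]; mid=(np.percentile(p[:,:2],2,axis=0)+np.percentile(p[:,:2],98,axis=0))/2
        print('cap px800',np.round(ce[i]*800/560).astype(int),'n',st[i,4],'ztop %.3f'%zt,'mean',np.round(p[:,:2].mean(0),4),'mid',np.round(mid,4),'ext',np.round(np.ptp(p[:,:2],axis=0),3),'rgb',img[t].mean(0).astype(int))
def trays(c):
    W=world(c);img=c['img'];hsv=cv2.cvtColor(img,cv2.COLOR_RGB2HSV)
    m=((hsv[...,1]<90)&(hsv[...,2]>120)&(W[...,2]<.03)&(W[...,0]>.35)&(W[...,0]<.68)&(abs(W[...,1])<.35)).astype(np.uint8)
    n,l,st,ce=cv2.connectedComponentsWithStats(m)
    for i in range(1,n):
        if st[i,4]<400: continue
        r=cv2.minAreaRect(W[l==i][:,:2].astype(np.float32)*1000)
        print('tray px800',np.round(ce[i]*800/560).astype(int),st[i,4],'rect mm',np.round(r[0],1),np.round(r[1],1),round(r[2],1),'zmed %.3f'%np.median(W[l==i][:,2]))
E
python3 - <<'E'
from h import *
for n in('top','side'):
    c=dict(np.load(n+'0.npz')); print(n); caps(c); trays(c)
c=np.load('top0.npz')['img'][...,::-1]
cv2.imwrite('pics/crop1.png',cv2.resize(c[130:300,145:430],None,fx=2.8,fy=2.8,interpolation=cv2.INTER_CUBIC))
c=np.load('side0.npz')['img'][...,::-1]
cv2.imwrite('pics/crop2.png',cv2.resize(c[255:400,170:430],None,fx=3,fy=3,interpolation=cv2.INTER_CUBIC))
E
```

```text
top
cap px800 [162 166] n 33 ztop 0.049 mean [0.7836 0.4169] mid [0.7826 0.4187] ext [0.032 0.028] rgb [157 129  85]
cap px800 [187 161] n 45 ztop 0.050 mean [0.7913 0.3685] mid [0.7908 0.3685] ext [0.018 0.038] rgb [159 130  87]
cap px800 [394 217] n 81 ztop 0.081 mean [ 0.6661 -0.0331] mid [ 0.6661 -0.0326] ext [0.02  0.022] rgb [190 193 191]
cap px800 [574 241] n 204 ztop 0.082 mean [ 0.6127 -0.3742] mid [ 0.6126 -0.3741] ext [0.022 0.024] rgb [178 183 180]
cap px800 [527 255] n 207 ztop 0.085 mean [ 0.5893 -0.2828] mid [ 0.59   -0.2829] ext [0.022 0.024] rgb [186 190 189]
cap px800 [281 262] n 258 ztop 0.075 mean [0.5845 0.1832] mid [0.5847 0.1837] ext [0.045 0.043] rgb [192 195 194]
cap px800 [530 327] n 203 ztop 0.082 mean [ 0.4525 -0.283 ] mid [ 0.4522 -0.2834] ext [0.021 0.022] rgb [182 186 187]
cap px800 [421 324] n 68 ztop 0.079 mean [ 0.4615 -0.0792] mid [ 0.4613 -0.0797] ext [0.022 0.021] rgb [187 189 187]
cap px800 [284 339] n 255 ztop 0.072 mean [0.4391 0.1768] mid [0.4393 0.1767] ext [0.045 0.045] rgb [190 192 191]
cap px800 [477 347] n 70 ztop 0.078 mean [ 0.417  -0.1
[... 1460 characters left out ...]
 px800 [520 431] n 680 ztop 0.083 mean [ 0.5864 -0.284 ] mid [ 0.587  -0.2828] ext [0.025 0.023] rgb [185 182 180]
cap px800 [401 459] n 686 ztop 0.080 mean [ 0.4508 -0.285 ] mid [ 0.4508 -0.2837] ext [0.025 0.025] rgb [186 183 182]
cap px800 [310 486] n 763 ztop 0.080 mean [ 0.3534 -0.2942] mid [ 0.3533 -0.293 ] ext [0.024 0.024] rgb [186 183 183]
cap px800 [580 500] n 822 ztop 0.080 mean [ 0.6106 -0.376 ] mid [ 0.6111 -0.3751] ext [0.023 0.025] rgb [184 181 180]
tray px800 [390 235] 721 rect mm [577.2 235. ] [ 87.2 165.3] 8.0 zmed 0.005
tray px800 [475 298] 1124 rect mm [650.1  15.1] [ 60.5 166.2] 0.4 zmed 0.004
tray px800 [488 427] 2737 rect mm [ 583.5 -230.1] [ 85.  165.3] 8.2 zmed 0.004
```

View pics/crop1.png

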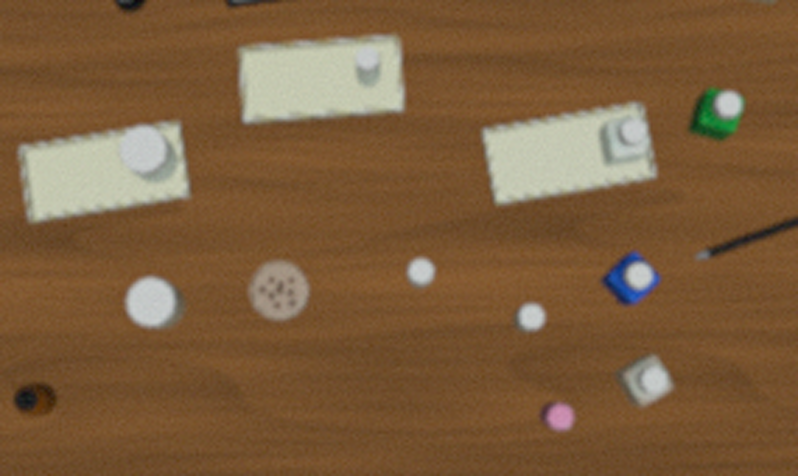

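The crop confirms the picks: the loose jar at (152,302), vials at (421,271) and (531,317), and the clear bottle at (653,380), rotated by about 34°. The decoys are clearly coloured: blue (637,277), green (725,105), pink (559,417). Next I refine the tray rectangles and the bottle yaw, and write the move planner.

```bash
sed -i 's/<.68)&(abs/<.74)\&(abs/' h.py
cat > plan.py <<'E'
import sys, numpy as np
from cell import read_state
# usage: plan.py x y z yaw_of_tool_y_deg  [max mm per row] -> deltas in tool axes, straight line, turn spread
x,y,z,yaw=map(float,sys.argv[1:5]); step=float(sys.argv[5])/1000 if len(sys.argv)>5 else .045
s=read_state();R=np.array(s['ee_rot']);p=np.array(s['tool_pos'])
cur=np.degrees(np.arctan2(R[1,1],R[0,1])); d=np.array([x,y,z])-p
dy=(yaw-cur+90)%180-90
n=int(max(1,np.ceil(np.linalg.norm(d)/step),np.ceil(abs(dy)/8.5)))
print('t %.2f'%s['clock'],'pos',np.round(p,4),'yaw %.2f'%cur,'d',np.round(d,4),'dyaw %.1f'%dy,'F',np.round(s['force'],1),'w %.3f'%s['grip_width'],'tilt',np.round(R[:2,2],3))
rows=[]
for i in range(n):
    a=np.radians(dy/n*i);c,q=np.cos(a),np.sin(a)
    Ri=np.array([[c,-q,0],[q,c,0],[0,0,1]])@R
    rows.append(np.round(Ri.T@d/n,4).tolist())
print(n,'rows turn %.2f'%(-dy/n)); print(rows)
E
python3 - <<'E'
from h import *
for n in('top','side'):
    c=dict(np.load(n+'0.npz')); print(n); trays(c)
    W=world(c); k=(np.hypot(W[...,0]-.3545,W[...,1]+.292)<.032)
    for lo,hi in((.01,.06),(.03,.06),(.048,.06)):
        q=W[k&(W[...,2]>lo)&(W[...,2]<hi)][:,:2]; r=cv2.minAreaRect((q*1000).astype(np.float32)); print(len(q),np.round(r[0],1),np.round(r[1],1),round(r[2],1))
E
python3 plan.py .438 .1765 .14 8
```

```text
top
tray px800 [369 226] 1555 rect mm [666.3  15.3] [ 84.  167.8] 2.8 zmed 0.005
tray px800 [493 264] 1463 rect mm [ 583.6 -233.8] [ 82.1 168.8] 8.3 zmed 0.004
tray px800 [255 274] 1413 rect mm [576.1 236.6] [ 83.3 168.3] 8.0 zmed 0.005
156 [ 355.1 -292.1] [38.6 38.3] 28.7
133 [ 354.9 -292.3] [38.  38.4] 29.2
111 [ 355.  -292.5] [38.1 37.7] 28.7
side
tray px800 [390 235] 721 rect mm [577.2 235. ] [ 87.2 165.3] 8.0 zmed 0.005
tray px800 [481 298] 1463 rect mm [667.   15.8] [ 88.3 166. ] 3.0 zmed 0.004
tray px800 [488 427] 2737 rect mm [ 583.5 -230.1] [ 85.  165.3] 8.2 zmed 0.004
864 [ 354.  -293.3] [38.8 38.1] 29.4
626 [ 354.2 -293.4] [38.7 38.2] 28.5
394 [ 354.1 -293. ] [38.4 37.5] 29.1
t 0.10 pos [0.1443 0.5562 0.2132] yaw 75.46 d [ 0.2937 -0.3797 -0.0732] dyaw -67.5 F [-0.4 -0.5 -1.1] w 1.000 tilt [-0.    -0.002]
11 rows turn 6.13
[[-0.0345, -0.0267, 0.0067], [-0.0372, -0.0229, 0.0067], [-0.0394, -0.0188, 0.0067], [-0.0412, -0.0144, 0.0067], [-0.0425, -0.01, 0.0067], [-0.0433, -0.0054, 0.0067], [-0.0436, -0.0007, 0.0067], [-0.0435, 0.004, 0.0066], [-0.0428, 0.0086, 0.0066], [-0.0416, 0.0131, 0.0066], [-0.04, 0.0175, 0.0066]]
```

Request:
{"api": "play_rows", "payload": {
  "jaw": [0,0,0,0,0],
  "delta_pos": [
    [-0.0345,-0.0267,0.0067],
    [-0.0372,-0.0229,0.0067],
    [-0.0394,-0.0188,0.0067],
    [-0.0412,-0.0144,0.0067],
    [-0.0425,-0.01,0.0067]
  ],
  "turn": [6.1,6.1,6.1,6.1,6.1]
}}

```text
clock: 0.6
tool_pos: [0.2779, 0.3815, 0.1767]
ee_rot: [[-0.699, 0.715, -0.001], [0.715, 0.699, -0.0], [0.001, -0.001, -1.0]]
force: [0.8, 0.1, 0.5]
grip_width: 1.003
```

Request:
{"api": "play_rows", "payload": {
  "jaw": [0,0,0,0,0],
  "delta_pos": [
    [-0.0433,-0.0054,0.0067],
    [-0.0436,-0.0007,0.0067],
    [-0.0435,0.004,0.0066],
    [-0.0428,0.0086,0.0066],
    [-0.0416,0.0131,0.0066]
  ],
  "turn": [6.1,6.1,6.1,6.1,6.1]
}}

```text
clock: 1.1
tool_pos: [0.4117, 0.1985, 0.1412]
ee_rot: [[-0.218, 0.976, -0.002], [0.976, 0.218, -0.001], [-0.001, -0.002, -1.0]]
force: [1.0, 0.6, 0.5]
grip_width: 1.001
```

```bash
python3 plan.py .438 .1765 .14 8
```

```text
t 1.10 pos [0.4117 0.1985 0.1412] yaw 12.61 d [ 0.0263 -0.022  -0.0012] dyaw -4.6 F [1.  0.6 0.5] w 1.001 tilt [-0.002 -0.001]
1 rows turn 4.61
[[-0.0272, 0.0209, 0.0012]]
```

Request:
{"api": "play_rows", "payload": {
  "jaw": [0,0,0,0],
  "delta_pos": [
    [-0.027,0.021,0.001],
    [0,0,0],
    [0,0,0.02],
    [0,0,0.02]
  ],
  "turn": [4.6,0,0,0]
}}

```text
clock: 1.5
tool_pos: [0.4419, 0.1715, 0.0996]
ee_rot: [[-0.127, 0.992, 0.001], [0.992, 0.127, -0.001], [-0.001, 0.001, -1.0]]
force: [-0.5, 0.7, 1.1]
grip_width: 1.002
```

```bash
python3 plan.py .438 .1765 .026 8 25
```

```text
t 1.50 pos [0.4419 0.1715 0.0996] yaw 7.28 d [-0.0039  0.005  -0.0736] dyaw 0.7 F [-0.5  0.7  1.1] w 1.002 tilt [ 0.001 -0.001]
3 rows turn -0.24
[[0.0018, -0.0011, 0.0245], [0.0018, -0.0011, 0.0245], [0.0018, -0.0011, 0.0245]]
```

Request:
{"api": "play_rows", "payload": {
  "jaw": [0,0,0,0],
  "delta_pos": [
    [0.0045,-0.0033,0.022],
    [0,0,0.022],
    [0,0,0.022],
    [0,0,0]
  ],
  "turn": [0,0,0,0]
}}

```text
clock: 1.9
tool_pos: [0.4334, 0.1769, 0.0293]
ee_rot: [[-0.131, 0.991, -0.006], [0.991, 0.131, -0.002], [-0.001, -0.006, -1.0]]
force: [0.9, 0.1, 0.5]
grip_width: 0.999
```

```bash
python3 plan.py .438 .1765 .026 8 25
```

```text
t 1.90 pos [0.4334 0.1769 0.0293] yaw 7.52 d [ 0.0046 -0.0004 -0.0033] dyaw 0.5 F [0.9 0.1 0.5] w 0.999 tilt [-0.006 -0.002]
1 rows turn -0.48
[[-0.001, 0.0045, 0.0033]]
```

Request:
{"api": "play_rows", "payload": {
  "jaw": [0,0.3,0.45,1,1],
  "delta_pos": [
    [-0.001,0.0045,0.003],
    [0,0,0],
    [0,0,0],
    [0,0,0],
    [0,0,0]
  ],
  "turn": [0,0,0,0,0],
  "newtons": 20
}}

```text
clock: 2.4
tool_pos: [0.4398, 0.1783, 0.0293]
ee_rot: [[-0.133, 0.991, -0.001], [0.991, 0.133, 0.0], [0.0, -0.001, -1.0]]
force: [-0.3, 1.2, -0.6]
grip_width: 0.678
```

```bash
python3 plan.py .438 .1765 .026 8 25
```

```text
t 2.40 pos [0.4398 0.1783 0.0293] yaw 7.64 d [-0.0018 -0.0018 -0.0033] dyaw 0.4 F [-0.3  1.2 -0.6] w 0.678 tilt [-0.001  0.   ]
1 rows turn -0.36
[[-0.0015, -0.002, 0.0033]]
```

Request:
{"api": "play_rows", "payload": {
  "jaw": [1,1,1,1,1],
  "delta_pos": [
    [-0.0015,-0.002,0.003],
    [0,0,0],
    [0,0,0],
    [0,0,0],
    [0,0,0]
  ],
  "turn": [0,0,0,0,0]
}}

```text
clock: 2.9
tool_pos: [0.4381, 0.1763, 0.0268]
ee_rot: [[-0.133, 0.991, 0.0], [0.991, 0.133, 0.001], [0.001, 0.0, -1.0]]
force: [-0.3, 0.2, -0.3]
grip_width: 0.501
```

```bash
python3 plan.py .438 .1765 .026 8 25
```

```text
t 2.90 pos [0.4381 0.1763 0.0268] yaw 7.62 d [-0.0001  0.0002 -0.0008] dyaw 0.4 F [-0.3  0.2 -0.3] w 0.501 tilt [0.    0.001]
1 rows turn -0.38
[[0.0002, -0.0001, 0.0008]]
```

Request:
{"api": "play_rows", "payload": {
  "jaw": [1,1,1,1,1],
  "delta_pos": [
    [0,0,0],
    [0,0,-0.015],
    [0,0,-0.03],
    [0,0,-0.03],
    [0,0,-0.03]
  ],
  "turn": [0,0,0,0,0]
}}

```text
clock: 3.4
tool_pos: [0.4341, 0.1747, 0.1301]
ee_rot: [[-0.133, 0.991, -0.013], [0.991, 0.133, -0.004], [-0.003, -0.014, -1.0]]
force: [0.8, -0.4, -0.7]
grip_width: 0.497
```

```bash
python3 plan.py .5714 .2734 .13 8
```

```text
t 3.40 pos [0.4341 0.1747 0.1301] yaw 7.63 d [ 1.373e-01  9.870e-02 -1.000e-04] dyaw 0.4 F [ 0.8 -0.4 -0.7] w 0.497 tilt [-0.013 -0.004]
4 rows turn -0.09
[[0.0199, 0.0373, -0.0006], [0.0198, 0.0373, -0.0006], [0.0198, 0.0374, -0.0006], [0.0197, 0.0374, -0.0006]]
```

Request:
{"api": "play_rows", "payload": {
  "jaw": [1,1,1,1,1],
  "delta_pos": [
    [0.02,0.037,0],
    [0.02,0.037,0],
    [0.02,0.037,0],
    [0.016,0.03,0],
    [0,0,0]
  ],
  "turn": [0,0,0,0,0]
}}

```text
clock: 3.9
tool_pos: [0.5691, 0.272, 0.1333]
ee_rot: [[-0.132, 0.991, -0.005], [0.991, 0.132, -0.001], [-0.001, -0.005, -1.0]]
force: [-0.7, -0.4, -0.8]
grip_width: 0.505
```

Request:
{"api": "play_rows", "payload": {
  "jaw": [1],
  "delta_pos": [
    [0,0,0]
  ],
  "turn": [0]
}}

```text
clock: 4.0
tool_pos: [0.5686, 0.2719, 0.1323]
ee_rot: [[-0.132, 0.991, -0.007], [0.991, 0.132, -0.003], [-0.002, -0.007, -1.0]]
force: [-0.2, -0.2, -1.6]
grip_width: 0.498
```

```bash
python3 plan.py .5714 .2734 .045 8 25
```

```text
t 4.00 pos [0.5686 0.2719 0.1323] yaw 7.61 d [ 0.0028  0.0015 -0.0873] dyaw 0.4 F [-0.2 -0.2 -1.6] w 0.498 tilt [-0.007 -0.003]
4 rows turn -0.10
[[0.0003, 0.0009, 0.0218], [0.0003, 0.0009, 0.0218], [0.0003, 0.0009, 0.0218], [0.0003, 0.0009, 0.0218]]
```

Request:
{"api": "play_rows", "payload": {
  "jaw": [1,1,1,1,1],
  "delta_pos": [
    [0.001,0.003,0.02],
    [0,0,0.022],
    [0,0,0.022],
    [0,0,0.015],
    [0,0,0]
  ],
  "turn": [0,0,0,0,0]
}}

```text
clock: 4.5
tool_pos: [0.5657, 0.2694, 0.0508]
ee_rot: [[-0.132, 0.991, -0.012], [0.991, 0.131, -0.005], [-0.004, -0.012, -1.0]]
force: [-0.5, -0.0, -0.8]
grip_width: 0.499
```

```bash
python3 plan.py .5714 .2734 .0305 8 25
```

```text
t 4.50 pos [0.5657 0.2694 0.0508] yaw 7.56 d [ 0.0057  0.004  -0.0203] dyaw 0.4 F [-0.5 -0.  -0.8] w 0.499 tilt [-0.012 -0.005]
1 rows turn -0.44
[[0.0033, 0.0065, 0.0203]]
```

Request:
{"api": "play_rows", "payload": {
  "jaw": [1,1,1,1],
  "delta_pos": [
    [0.003,0.006,0.006],
    [0,0,0.006],
    [0,0,0.004],
    [0,0,0]
  ],
  "turn": [0,0,0,0]
}}

```text
clock: 4.9
tool_pos: [0.5714, 0.2728, 0.036]
ee_rot: [[-0.131, 0.991, -0.009], [0.991, 0.131, -0.004], [-0.003, -0.01, -1.0]]
force: [-0.1, -0.2, -0.3]
grip_width: 0.496
```

```bash
python3 plan.py .5714 .2734 .0305 8 25
```

```text
t 4.90 pos [0.5714 0.2728 0.036 ] yaw 7.53 d [ 0.      0.0006 -0.0055] dyaw 0.5 F [-0.1 -0.2 -0.3] w 0.496 tilt [-0.009 -0.004]
1 rows turn -0.47
[[0.0006, 0.0002, 0.0055]]
```

Request:
{"api": "play_rows", "payload": {
  "jaw": [1,1,1,1],
  "delta_pos": [
    [0,0,0.003],
    [0,0,0.002],
    [0,0,0.001],
    [0,0,0]
  ],
  "turn": [0,0,0,0]
}}

```text
clock: 5.3
tool_pos: [0.5719, 0.2731, 0.0306]
ee_rot: [[-0.131, 0.991, -0.008], [0.991, 0.131, -0.003], [-0.002, -0.008, -1.0]]
force: [0.7, -0.1, -1.5]
grip_width: 0.497
```

```bash
python3 plan.py .5714 .2734 .0305 8 25
```

```text
t 5.30 pos [0.5719 0.2731 0.0306] yaw 7.53 d [-0.0005  0.0003 -0.0001] dyaw 0.5 F [ 0.7 -0.1 -1.5] w 0.497 tilt [-0.008 -0.003]
1 rows turn -0.47
[[0.0004, -0.0005, 0.0001]]
```

Request:
{"api": "play_rows", "payload": {
  "jaw": [1,0.45,0.35,0.2,0.2],
  "delta_pos": [
    [0,0,0.001],
    [0,0,0],
    [0,0,0],
    [0,0,0],
    [0,0,0]
  ],
  "turn": [0,0,0,0,0]
}}

```text
clock: 5.8
tool_pos: [0.5727, 0.2734, 0.0306]
ee_rot: [[-0.131, 0.991, -0.006], [0.991, 0.131, -0.003], [-0.002, -0.006, -1.0]]
force: [0.0, 0.4, 0.3]
grip_width: 0.776
```

Request:
{"api": "play_rows", "payload": {
  "jaw": [0.2,0.2,0.1,0,0],
  "delta_pos": [
    [0,0,0],
    [0,0,0],
    [0,0,-0.02],
    [0,0,-0.035],
    [0,0,-0.035]
  ],
  "turn": [0,0,0,0,0]
}}

```text
clock: 6.3
tool_pos: [0.5696, 0.272, 0.1169]
ee_rot: [[-0.131, 0.991, -0.018], [0.991, 0.131, -0.008], [-0.006, -0.019, -1.0]]
force: [0.5, 0.6, -0.0]
grip_width: 0.996
```

```bash
python3 plan.py .4605 -.080 .14 3
```

```text
t 6.30 pos [0.5696 0.272  0.1169] yaw 7.53 d [-0.1091 -0.352   0.0231] dyaw -4.5 F [ 0.5  0.6 -0. ] w 0.996 tilt [-0.018 -0.008]
9 rows turn 0.50
[[-0.0372, -0.0172, -0.002], [-0.0373, -0.0169, -0.002], [-0.0375, -0.0165, -0.002], [-0.0376, -0.0162, -0.002], [-0.0378, -0.0159, -0.002], [-0.0379, -0.0155, -0.002], [-0.038, -0.0152, -0.0021], [-0.0382, -0.0149, -0.0021], [-0.0383, -0.0145, -0.0021]]
```

Request:
{"api": "play_rows", "payload": {
  "jaw": [0,0,0,0,0],
  "delta_pos": [
    [-0.037,-0.017,-0.005],
    [-0.037,-0.017,-0.005],
    [-0.0375,-0.0165,-0.002],
    [-0.0375,-0.016,-0.002],
    [-0.038,-0.016,-0.002]
  ],
  "turn": [0.5,0.5,0.5,0.5,0.5]
}}

```text
clock: 6.8
tool_pos: [0.513, 0.0772, 0.141]
ee_rot: [[-0.094, 0.996, -0.002], [0.996, 0.094, -0.002], [-0.002, -0.002, -1.0]]
force: [-0.7, 0.2, -0.4]
grip_width: 0.999
```

Request:
{"api": "play_rows", "payload": {
  "jaw": [0,0,0,0,0],
  "delta_pos": [
    [-0.038,-0.0155,-0.002],
    [-0.038,-0.015,-0.002],
    [-0.038,-0.015,0],
    [-0.02,-0.008,0],
    [0,0,0]
  ],
  "turn": [0.5,0.5,0.5,0.5,0]
}}

```text
clock: 7.3
tool_pos: [0.4668, -0.0697, 0.1469]
ee_rot: [[-0.054, 0.999, 0.0], [0.999, 0.054, -0.004], [-0.004, 0.0, -1.0]]
force: [0.8, -0.6, 0.0]
grip_width: 1.001
```

```bash
python3 plan.py .4605 -.080 .022 3 22
python3 - <<'E'
from cell import read_camera
import cv2
c=read_camera('side')['img'][...,::-1]
cv2.imwrite('pics/s1.png',cv2.resize(c,(800,600),interpolation=cv2.INTER_CUBIC))
E
```

```text
t 7.30 pos [ 0.4668 -0.0697  0.1469] yaw 3.08 d [-0.0063 -0.0103 -0.1249] dyaw -0.1 F [ 0.8 -0.6  0. ] w 1.001 tilt [ 0.    -0.004]
6 rows turn 0.01
[[-0.0016, -0.0011, 0.0208], [-0.0016, -0.0011, 0.0208], [-0.0016, -0.0011, 0.0208], [-0.0016, -0.0011, 0.0208], [-0.0016, -0.0011, 0.0208], [-0.0016, -0.0011, 0.0208]]
```

View pics/s1.png

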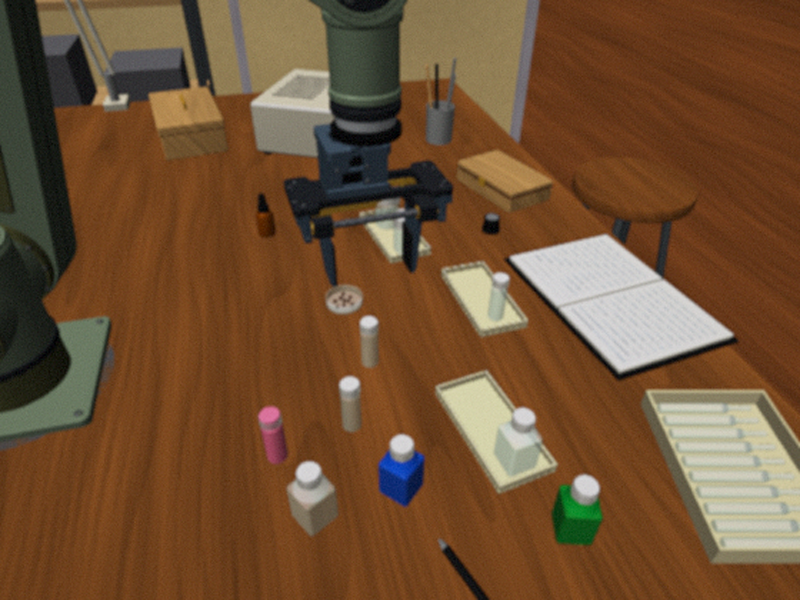

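The side view shows the gripper at (370,240) hiding the jar tray. Everything else is where it was, so I'll check the jar later and carry on with the first vial at (369,342).

Request:
{"api": "play_rows", "payload": {
  "jaw": [0,0,0,0,0],
  "delta_pos": [
    [-0.0095,-0.007,0.01],
    [0,0,0.02],
    [0,0,0.02],
    [0,0,0.01],
    [0,0,0]
  ],
  "turn": [0,0,0,0,0]
}}

```text
clock: 7.85
tool_pos: [0.461, -0.0765, 0.0834]
ee_rot: [[-0.061, 0.998, 0.001], [0.998, 0.061, -0.003], [-0.003, 0.001, -1.0]]
force: [0.1, -0.3, 0.0]
grip_width: 1.003
```

```bash
python3 plan.py .4605 -.080 .022 3 22
```

```text
t 7.85 pos [ 0.461  -0.0765  0.0834] yaw 3.48 d [-0.0005 -0.0035 -0.0614] dyaw -0.5 F [ 0.1 -0.3  0. ] w 1.003 tilt [ 0.001 -0.003]
3 rows turn 0.16
[[-0.0011, -0.0002, 0.0205], [-0.0011, -0.0002, 0.0205], [-0.0011, -0.0002, 0.0205]]
```

Request:
{"api": "play_rows", "payload": {
  "jaw": [0,0.3,0.3,0.4,0.5],
  "delta_pos": [
    [-0.0033,-0.0005,0.018],
    [0,0,0.02],
    [0,0,0.015],
    [0,0,0.004],
    [0,0,0]
  ],
  "turn": [0,0,0,0,0]
}}

```text
clock: 8.35
tool_pos: [0.4639, -0.0788, 0.0267]
ee_rot: [[-0.065, 0.998, 0.006], [0.998, 0.065, -0.003], [-0.004, 0.006, -1.0]]
force: [0.1, 0.2, -0.2]
grip_width: 0.675
```

```bash
python3 plan.py .4605 -.080 .022 3 22
```

```text
t 8.35 pos [ 0.4639 -0.0788  0.0267] yaw 3.75 d [-0.0034 -0.0012 -0.0047] dyaw -0.8 F [ 0.1  0.2 -0.2] w 0.675 tilt [ 0.006 -0.003]
1 rows turn 0.75
[[-0.001, -0.0035, 0.0047]]
```

Request:
{"api": "play_rows", "payload": {
  "jaw": [0.5,0.5,0.55,0.6,0.65],
  "delta_pos": [
    [-0.001,-0.0035,0.0045],
    [0,0,0],
    [0,0,0],
    [0,0,0],
    [0,0,0]
  ],
  "turn": [0.7,0,0,0,0],
  "newtons": 12
}}

```text
clock: 8.85
tool_pos: [0.4624, -0.0803, 0.0246]
ee_rot: [[-0.053, 0.999, 0.012], [0.999, 0.053, -0.005], [-0.005, 0.012, -1.0]]
force: [-0.7, 0.7, 0.3]
grip_width: 0.357
```

```bash
python3 plan.py .4605 -.080 .022 3 22
```

```text
t 8.85 pos [ 0.4624 -0.0803  0.0246] yaw 3.03 d [-0.0019  0.0003 -0.0026] dyaw -0.0 F [-0.7  0.7  0.3] w 0.357 tilt [ 0.012 -0.005]
1 rows turn 0.03
[[0.0004, -0.0019, 0.0026]]
```

Request:
{"api": "play_rows", "payload": {
  "jaw": [0.68,0.72,1,1,1],
  "delta_pos": [
    [0,-0.0017,0.0025],
    [0,0,0],
    [0,0,0],
    [0,0,0],
    [0,0,0]
  ],
  "turn": [0,0,0,0,0]
}}

```text
clock: 9.35
tool_pos: [0.4609, -0.0805, 0.0224]
ee_rot: [[-0.053, 0.999, 0.013], [0.999, 0.053, -0.005], [-0.005, 0.013, -1.0]]
force: [0.3, 0.3, 0.4]
grip_width: 0.262
```

```bash
python3 plan.py .4605 -.080 .022 3 22
```

```text
t 9.35 pos [ 0.4609 -0.0805  0.0224] yaw 3.03 d [-0.0004  0.0005 -0.0004] dyaw -0.0 F [0.3 0.3 0.4] w 0.262 tilt [ 0.013 -0.005]
1 rows turn 0.03
[[0.0005, -0.0004, 0.0004]]
```

Request:
{"api": "play_rows", "payload": {
  "jaw": [1,1,1,1,1],
  "delta_pos": [
    [0,0,0],
    [0,0,-0.015],
    [0,0,-0.03],
    [0,0,-0.03],
    [0,0,-0.03]
  ],
  "turn": [0,0,0,0,0]
}}

```text
clock: 9.85
tool_pos: [0.4558, -0.0792, 0.126]
ee_rot: [[-0.053, 0.999, 0.0], [0.999, 0.053, -0.002], [-0.002, -0.0, -1.0]]
force: [-0.1, -0.7, -1.2]
grip_width: 0.255
```

```bash
python3 plan.py .6642 .0604 .13 2.9
```

```text
t 9.85 pos [ 0.4558 -0.0792  0.126 ] yaw 3.03 d [0.2084 0.1396 0.004 ] dyaw -0.1 F [-0.1 -0.7 -1.2] w 0.255 tilt [ 0.    -0.002]
6 rows turn 0.02
[[0.0214, 0.0359, -0.0007], [0.0214, 0.0359, -0.0007], [0.0214, 0.0359, -0.0007], [0.0214, 0.0359, -0.0007], [0.0215, 0.0359, -0.0007], [0.0215, 0.0359, -0.0007]]
```

Request:
{"api": "play_rows", "payload": {
  "jaw": [1,1,1,1,1],
  "delta_pos": [
    [0.0215,0.036,-0.001],
    [0.0215,0.036,-0.001],
    [0.0215,0.036,-0.001],
    [0.0215,0.036,-0.001],
    [0.0215,0.036,-0.001]
  ],
  "turn": [0,0,0,0,0]
}}

```text
clock: 10.35
tool_pos: [0.6337, 0.0382, 0.1369]
ee_rot: [[-0.047, 0.999, 0.007], [0.999, 0.047, -0.005], [-0.005, 0.007, -1.0]]
force: [0.8, -0.3, 0.0]
grip_width: 0.26
```

Request:
{"api": "play_rows", "payload": {
  "jaw": [1,1,1],
  "delta_pos": [
    [0.011,0.018,0],
    [0,0,0],
    [0,0,0]
  ],
  "turn": [0,0,0]
}}

```text
clock: 10.65
tool_pos: [0.6551, 0.0539, 0.1348]
ee_rot: [[-0.051, 0.999, 0.007], [0.999, 0.051, -0.004], [-0.005, 0.007, -1.0]]
force: [-0.0, 0.4, -0.8]
grip_width: 0.258
```

```bash
python3 plan.py .6642 .0604 .045 2.9 22
```

```text
t 10.65 pos [0.6551 0.0539 0.1348] yaw 2.94 d [ 0.0091  0.0065 -0.0898] dyaw -0.0 F [-0.   0.4 -0.8] w 0.258 tilt [ 0.007 -0.004]
5 rows turn 0.01
[[0.0013, 0.0018, 0.018], [0.0013, 0.0018, 0.018], [0.0013, 0.0018, 0.018], [0.0013, 0.0018, 0.018], [0.0013, 0.0018, 0.018]]
```

Request:
{"api": "play_rows", "payload": {
  "jaw": [1,1,1,1,1],
  "delta_pos": [
    [0.0065,0.009,0.015],
    [0,0,0.02],
    [0,0,0.02],
    [0,0,0.02],
    [0,0,0]
  ],
  "turn": [0,0,0,0,0]
}}

```text
clock: 11.15
tool_pos: [0.6607, 0.0583, 0.0544]
ee_rot: [[-0.047, 0.999, 0.003], [0.999, 0.047, -0.005], [-0.005, 0.003, -1.0]]
force: [-1.0, -0.6, -0.3]
grip_width: 0.259
```

```bash
python3 plan.py .6642 .0604 .026 2.9 22
```

```text
t 11.15 pos [0.6607 0.0583 0.0544] yaw 2.72 d [ 0.0035  0.0021 -0.0284] dyaw 0.2 F [-1.  -0.6 -0.3] w 0.259 tilt [ 0.003 -0.005]
2 rows turn -0.09
[[0.001, 0.0018, 0.0142], [0.001, 0.0018, 0.0142]]
```

Request:
{"api": "play_rows", "payload": {
  "jaw": [1,1,1,1,1],
  "delta_pos": [
    [0.002,0.0035,0.008],
    [0,0,0.009],
    [0,0,0.006],
    [0,0,0.002],
    [0,0,0]
  ],
  "turn": [0,0,0,0,0]
}}

```text
clock: 11.65
tool_pos: [0.6649, 0.0598, 0.029]
ee_rot: [[-0.046, 0.999, 0.005], [0.999, 0.046, -0.005], [-0.005, 0.005, -1.0]]
force: [0.8, -0.3, 0.3]
grip_width: 0.258
```

```bash
python3 plan.py .6642 .0604 .026 2.9 22
```

```text
t 11.65 pos [0.6649 0.0598 0.029 ] yaw 2.63 d [-0.0007  0.0006 -0.003 ] dyaw 0.3 F [ 0.8 -0.3  0.3] w 0.258 tilt [ 0.005 -0.005]
1 rows turn -0.27
[[0.0007, -0.0007, 0.003]]
```

Request:
{"api": "play_rows", "payload": {
  "jaw": [1,1,1,1,1],
  "delta_pos": [
    [0,0,0.0025],
    [0,0,0.0015],
    [0,0,0],
    [0,0,0],
    [0,0,0]
  ],
  "turn": [0,0,0,0,0]
}}

```text
clock: 12.15
tool_pos: [0.6659, 0.0599, 0.0262]
ee_rot: [[-0.046, 0.999, 0.008], [0.999, 0.046, -0.004], [-0.005, 0.008, -1.0]]
force: [0.2, -0.7, 0.8]
grip_width: 0.262
```

```bash
python3 plan.py .6642 .0604 .026 2.9 22
```

```text
t 12.15 pos [0.6659 0.0599 0.0262] yaw 2.63 d [-0.0017  0.0005 -0.0002] dyaw 0.3 F [ 0.2 -0.7  0.8] w 0.262 tilt [ 0.008 -0.004]
1 rows turn -0.27
[[0.0006, -0.0017, 0.0002]]
```

Request:
{"api": "play_rows", "payload": {
  "jaw": [0.7,0.65,0.6,0.5,0.4],
  "delta_pos": [
    [0,0,0.0005],
    [0,0,0],
    [0,0,0],
    [0,0,0],
    [0,0,0]
  ],
  "turn": [0,0,0,0,0]
}}

```text
clock: 12.65
tool_pos: [0.6663, 0.0599, 0.0262]
ee_rot: [[-0.046, 0.999, 0.009], [0.999, 0.046, -0.004], [-0.005, 0.009, -1.0]]
force: [0.2, 0.4, 0.3]
grip_width: 0.543
```

Request:
{"api": "play_rows", "payload": {
  "jaw": [0.3,0.3,0.1,0,0],
  "delta_pos": [
    [0,0,0],
    [0,0,-0.015],
    [0,0,-0.03],
    [0,0,-0.035],
    [0,0,-0.035]
  ],
  "turn": [0,0,0,0,0]
}}

```text
clock: 13.15
tool_pos: [0.6619, 0.0602, 0.1414]
ee_rot: [[-0.046, 0.999, -0.003], [0.999, 0.046, -0.005], [-0.005, -0.003, -1.0]]
force: [0.3, 0.4, 0.2]
grip_width: 0.933
```

```bash
python3 plan.py .416 -.182 .13 3
```

```text
t 13.15 pos [0.6619 0.0602 0.1414] yaw 2.64 d [-0.2459 -0.2422 -0.0114] dyaw 0.4 F [0.3 0.4 0.2] w 0.933 tilt [-0.003 -0.005]
8 rows turn -0.05
[[-0.0288, -0.0321, 0.0017], [-0.0288, -0.0321, 0.0017], [-0.0288, -0.0321, 0.0017], [-0.0287, -0.0322, 0.0017], [-0.0287, -0.0322, 0.0017], [-0.0287, -0.0322, 0.0017], [-0.0287, -0.0322, 0.0017], [-0.0286, -0.0322, 0.0017]]
```

Request:
{"api": "play_rows", "payload": {
  "jaw": [0,0,0,0,0],
  "delta_pos": [
    [-0.029,-0.032,0],
    [-0.029,-0.032,0],
    [-0.029,-0.032,0],
    [-0.029,-0.032,0],
    [-0.029,-0.032,0]
  ],
  "turn": [0,0,0,0,0]
}}

```text
clock: 13.65
tool_pos: [0.5142, -0.093, 0.1539]
ee_rot: [[-0.054, 0.998, 0.025], [0.999, 0.054, -0.005], [-0.007, 0.025, -1.0]]
force: [0.1, -0.4, 0.8]
grip_width: 1.0
```

Request:
{"api": "play_rows", "payload": {
  "jaw": [0,0,0,0,0],
  "delta_pos": [
    [-0.029,-0.032,0.001],
    [-0.029,-0.032,0.001],
    [-0.02,-0.022,0.001],
    [0,0,0],
    [0,0,0]
  ],
  "turn": [0,0,0,0,0]
}}

```text
clock: 14.15
tool_pos: [0.4268, -0.1813, 0.1555]
ee_rot: [[-0.048, 0.998, 0.033], [0.999, 0.049, -0.01], [-0.011, 0.033, -0.999]]
force: [-0.6, 0.5, -0.1]
grip_width: 1.001
```

```bash
python3 plan.py .416 -.182 .022 3 22
```

```text
t 14.15 pos [ 0.4268 -0.1813  0.1555] yaw 2.80 d [-0.0108 -0.0007 -0.1335] dyaw 0.2 F [-0.6  0.5 -0.1] w 1.001 tilt [ 0.033 -0.01 ]
7 rows turn -0.03
[[0.0002, -0.0022, 0.019], [0.0002, -0.0022, 0.019], [0.0002, -0.0022, 0.019], [0.0002, -0.0022, 0.019], [0.0002, -0.0022, 0.019], [0.0002, -0.0022, 0.019], [0.0002, -0.0022, 0.019]]
```

Request:
{"api": "play_rows", "payload": {
  "jaw": [0,0,0,0,0],
  "delta_pos": [
    [0,-0.013,0.015],
    [0,0,0.02],
    [0,0,0.02],
    [0,0,0.015],
    [0,0,0]
  ],
  "turn": [0,0,0,0,0]
}}

```text
clock: 14.65
tool_pos: [0.4234, -0.1806, 0.0872]
ee_rot: [[-0.053, 0.998, 0.044], [0.998, 0.054, -0.012], [-0.015, 0.043, -0.999]]
force: [-0.7, 0.3, -0.4]
grip_width: 0.999
```

```bash
python3 plan.py .416 -.182 .022 3 22
```

```text
t 14.65 pos [ 0.4234 -0.1806  0.0872] yaw 3.10 d [-0.0074 -0.0014 -0.0652] dyaw -0.1 F [-0.7  0.3 -0.4] w 0.999 tilt [ 0.044 -0.012]
3 rows turn 0.03
[[0.0, -0.0034, 0.0216], [-0.0, -0.0034, 0.0216], [-0.0, -0.0034, 0.0216]]
```

Request:
{"api": "play_rows", "payload": {
  "jaw": [0,0.3,0.4,0.5,0.5],
  "delta_pos": [
    [0,-0.009,0.016],
    [0,0,0.02],
    [0,0,0.015],
    [0,0,0.006],
    [0,0,0]
  ],
  "turn": [0,0,0,0,0]
}}

```text
clock: 15.15
tool_pos: [0.4247, -0.1809, 0.0329]
ee_rot: [[-0.059, 0.997, 0.054], [0.998, 0.06, -0.016], [-0.019, 0.053, -0.998]]
force: [0.4, 0.1, -0.1]
grip_width: 0.681
```

```bash
python3 plan.py .416 -.182 .022 3 22
```

```text
t 15.15 pos [ 0.4247 -0.1809  0.0329] yaw 3.45 d [-0.0087 -0.0011 -0.0109] dyaw -0.4 F [ 0.4  0.1 -0.1] w 0.681 tilt [ 0.054 -0.016]
1 rows turn 0.45
[[-0.0004, -0.0093, 0.0104]]
```

Request:
{"api": "play_rows", "payload": {
  "jaw": [0.2,0.2,0.2],
  "delta_pos": [
    [0,0,-0.05],
    [0,0,-0.05],
    [0,0,-0.05]
  ],
  "turn": [0,0,0]
}}

```text
clock: 15.45
tool_pos: [0.4149, -0.1765, 0.1817]
ee_rot: [[-0.061, 0.997, 0.041], [0.998, 0.061, -0.009], [-0.012, 0.041, -0.999]]
force: [0.9, 0.7, 0.4]
grip_width: 0.802
```

Request:
{"api": "play_rows", "payload": {
  "jaw": [0.2,0.2],
  "delta_pos": [
    [0,0,0],
    [0,0,0]
  ],
  "turn": [0,0]
}}

```text
clock: 15.65
tool_pos: [0.4198, -0.1781, 0.1912]
ee_rot: [[-0.061, 0.996, 0.059], [0.998, 0.063, -0.017], [-0.021, 0.058, -0.998]]
force: [0.2, -0.1, -0.5]
grip_width: 0.798
```

Request:
{"api": "play_rows", "payload": {
  "jaw": [0.2,0.2,0.2],
  "delta_pos": [
    [0,0,0.05],
    [0,0,0.03],
    [0,0,0]
  ],
  "turn": [0,0,0]
}}

```text
clock: 15.95
tool_pos: [0.4267, -0.1799, 0.1114]
ee_rot: [[-0.062, 0.996, 0.066], [0.998, 0.063, -0.02], [-0.024, 0.064, -0.998]]
force: [0.3, 0.9, 0.4]
grip_width: 0.8
```

```bash
python3 plan.py .416 -.182 .022 3 22
```

```text
t 15.95 pos [ 0.4267 -0.1799  0.1114] yaw 3.64 d [-0.0107 -0.0021 -0.0894] dyaw -0.6 F [0.3 0.9 0.4] w 0.800 tilt [ 0.066 -0.02 ]
5 rows turn 0.13
[[0.0001, -0.0033, 0.0177], [0.0001, -0.0033, 0.0177], [0.0001, -0.0033, 0.0177], [0.0001, -0.0033, 0.0177], [0.0001, -0.0033, 0.0177]]
```

Request:
{"api": "play_rows", "payload": {
  "jaw": [0.2,0.3,0.4,0.45,0.5],
  "delta_pos": [
    [0.001,-0.017,0.025],
    [0,0,0.025],
    [0,0,0.022],
    [0,0,0.008],
    [0,0,0]
  ],
  "turn": [0,0,0,0,0]
}}

```text
clock: 16.45
tool_pos: [0.4165, -0.182, 0.0308]
ee_rot: [[-0.063, 0.996, 0.067], [0.998, 0.064, -0.021], [-0.025, 0.066, -0.998]]
force: [-0.4, -0.4, 0.8]
grip_width: 0.508
```

```bash
python3 plan.py .417 -.182 .022 3 22
```

```text
t 16.45 pos [ 0.4165 -0.182   0.0308] yaw 3.68 d [ 0.0005  0.     -0.0088] dyaw -0.7 F [-0.4 -0.4  0.8] w 0.508 tilt [ 0.067 -0.021]
1 rows turn 0.68
[[0.0002, -0.0001, 0.0088]]
```

Request:
{"api": "play_rows", "payload": {
  "jaw": [0.55,0.6,0.65,0.68,0.7],
  "delta_pos": [
    [0,0,0.007],
    [0,0,0.002],
    [0,0,0],
    [0,0,0],
    [0,0,0]
  ],
  "turn": [0.6,0,0,0,0]
}}

```text
clock: 16.95
tool_pos: [0.4198, -0.1833, 0.0246]
ee_rot: [[-0.051, 0.996, 0.073], [0.998, 0.053, -0.023], [-0.027, 0.072, -0.997]]
force: [-0.4, 0.1, -0.5]
grip_width: 0.298
```

```bash
python3 plan.py .417 -.182 .022 3 22
```

```text
t 16.95 pos [ 0.4198 -0.1833  0.0246] yaw 3.06 d [-0.0028  0.0013 -0.0026] dyaw -0.1 F [-0.4  0.1 -0.5] w 0.298 tilt [ 0.073 -0.023]
1 rows turn 0.06
[[0.0015, -0.0029, 0.0023]]
```

Request:
{"api": "play_rows", "payload": {
  "jaw": [0.71,1,1,1,1],
  "delta_pos": [
    [0,-0.002,0.002],
    [0,0,0],
    [0,0,0],
    [0,0,0],
    [0,0,0]
  ],
  "turn": [0,0,0,0,0]
}}

```text
clock: 17.45
tool_pos: [0.4179, -0.1836, 0.0228]
ee_rot: [[-0.051, 0.996, 0.074], [0.998, 0.053, -0.024], [-0.028, 0.073, -0.997]]
force: [-1.1, 0.7, -0.3]
grip_width: 0.261
```

```bash
python3 plan.py .417 -.182 .14 3 40
```

```text
t 17.45 pos [ 0.4179 -0.1836  0.0228] yaw 3.05 d [-0.0009  0.0016  0.1172] dyaw -0.1 F [-1.1  0.7 -0.3] w 0.261 tilt [ 0.074 -0.024]
3 rows turn 0.02
[[-0.0005, 0.0026, -0.039], [-0.0005, 0.0026, -0.039], [-0.0005, 0.0026, -0.039]]
```

Gripped (0.261 × 91 mm ≈ 24 mm). Lift.

Request:
{"api": "play_rows", "payload": {
  "jaw": [1,1,1,1],
  "delta_pos": [
    [0,0.001,-0.015],
    [0,0.003,-0.03],
    [0,0.003,-0.035],
    [0,0.002,-0.03]
  ],
  "turn": [0,0,0,0]
}}

```text
clock: 17.85
tool_pos: [0.4155, -0.1789, 0.1321]
ee_rot: [[-0.051, 0.997, 0.062], [0.998, 0.053, -0.018], [-0.021, 0.061, -0.998]]
force: [0.7, -0.7, 0.1]
grip_width: 0.261
```

```bash
python3 plan.py .6665 .0155 .135 2.9
```

```text
t 17.85 pos [ 0.4155 -0.1789  0.1321] yaw 3.02 d [0.251  0.1944 0.0029] dyaw -0.1 F [ 0.7 -0.7  0.1] w 0.261 tilt [ 0.062 -0.018]
8 rows turn 0.01
[[0.0227, 0.0326, 0.0012], [0.0227, 0.0326, 0.0012], [0.0227, 0.0326, 0.0012], [0.0227, 0.0326, 0.0012], [0.0227, 0.0325, 0.0011], [0.0227, 0.0325, 0.0011], [0.0227, 0.0325, 0.0011], [0.0227, 0.0325, 0.0011]]
```

Request:
{"api": "play_rows", "payload": {
  "jaw": [1,1,1,1,1],
  "delta_pos": [
    [0.0227,0.0325,0.001],
    [0.0227,0.0325,0.001],
    [0.0227,0.0325,0.001],
    [0.0227,0.0325,0.001],
    [0.0227,0.0325,0.001]
  ],
  "turn": [0,0,0,0,0]
}}

```text
clock: 18.35
tool_pos: [0.5769, -0.0573, 0.1415]
ee_rot: [[-0.044, 0.996, 0.072], [0.999, 0.045, -0.024], [-0.027, 0.071, -0.997]]
force: [-0.2, -0.6, 0.1]
grip_width: 0.261
```

Request:
{"api": "play_rows", "payload": {
  "jaw": [1,1,1,1],
  "delta_pos": [
    [0.0227,0.0325,0.001],
    [0.0227,0.0325,0.001],
    [0.01,0.014,0],
    [0,0,0]
  ],
  "turn": [0,0,0,0]
}}

```text
clock: 18.75
tool_pos: [0.6594, 0.0082, 0.1421]
ee_rot: [[-0.048, 0.996, 0.073], [0.998, 0.05, -0.023], [-0.027, 0.072, -0.997]]
force: [0.3, 0.5, -0.3]
grip_width: 0.26
```

```bash
python3 plan.py .667 .0155 .045 2.9 22
python3 - <<'E'
from cell import read_camera
import cv2
c=read_camera('side')['img'][...,::-1]
cv2.imwrite('pics/s2.png',cv2.resize(c[60:300,200:480],None,fx=2.8,fy=2.5,interpolation=cv2.INTER_CUBIC))
E
```

```text
t 18.75 pos [0.6594 0.0082 0.1421] yaw 2.88 d [ 0.0076  0.0073 -0.0971] dyaw 0.0 F [ 0.3  0.5 -0.3] w 0.260 tilt [ 0.073 -0.023]
5 rows turn -0.00
[[0.0019, 0.0002, 0.0194], [0.0019, 0.0002, 0.0194], [0.0019, 0.0002, 0.0194], [0.0019, 0.0002, 0.0194], [0.0019, 0.0002, 0.0194]]
```

View pics/s2.png

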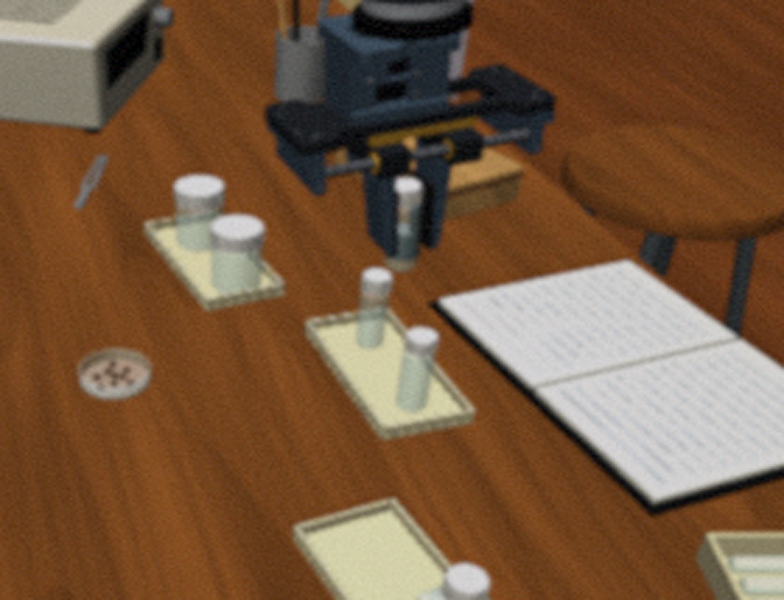

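The crop shows both jars upright in their tray, at (199,212) and (237,252). The first vial stands at (374,308) near the stock vial at (418,368), and the second vial hangs straight in the gripper at (405,225). I lower it between them.

Request:
{"api": "play_rows", "payload": {
  "jaw": [1,1,1,1,1],
  "delta_pos": [
    [0.0095,0.001,0.015],
    [0,0,0.022],
    [0,0,0.022],
    [0,0,0.018],
    [0,0,0]
  ],
  "turn": [0,0,0,0,0]
}}

```text
clock: 19.3
tool_pos: [0.6584, 0.0103, 0.0634]
ee_rot: [[-0.044, 0.997, 0.068], [0.999, 0.046, -0.026], [-0.029, 0.066, -0.997]]
force: [0.2, -0.3, -1.0]
grip_width: 0.259
```

```bash
python3 plan.py .667 .0155 .027 2.9 22
```

```text
t 19.30 pos [0.6584 0.0103 0.0634] yaw 2.65 d [ 0.0086  0.0052 -0.0364] dyaw 0.3 F [ 0.2 -0.3 -1. ] w 0.259 tilt [ 0.068 -0.026]
2 rows turn -0.13
[[0.0029, 0.0032, 0.0184], [0.0029, 0.0032, 0.0184]]
```

Request:
{"api": "play_rows", "payload": {
  "jaw": [1,1,1,1,1],
  "delta_pos": [
    [0.006,0.006,0.008],
    [0,0,0.01],
    [0,0,0.008],
    [0,0,0.003],
    [0,0,0]
  ],
  "turn": [0,0,0,0,0]
}}

```text
clock: 19.8
tool_pos: [0.6666, 0.0145, 0.0354]
ee_rot: [[-0.042, 0.997, 0.071], [0.999, 0.044, -0.026], [-0.029, 0.069, -0.997]]
force: [0.0, 0.0, -0.1]
grip_width: 0.254
```

```bash
python3 plan.py .667 .0155 .027 2.9 22
```

```text
t 19.80 pos [0.6666 0.0145 0.0354] yaw 2.54 d [ 0.0004  0.001  -0.0084] dyaw 0.4 F [ 0.   0.  -0.1] w 0.254 tilt [ 0.071 -0.026]
1 rows turn -0.36
[[0.0012, -0.0001, 0.0084]]
```

Request:
{"api": "play_rows", "payload": {
  "jaw": [1,1,1,1,1],
  "delta_pos": [
    [0.001,0,0.004],
    [0,0,0.003],
    [0,0,0.0015],
    [0,0,0.001],
    [0,0,0]
  ],
  "turn": [0,0,0,0,0]
}}

```text
clock: 20.3
tool_pos: [0.6679, 0.0155, 0.0261]
ee_rot: [[-0.043, 0.996, 0.072], [0.999, 0.045, -0.026], [-0.029, 0.071, -0.997]]
force: [-0.5, -0.6, 0.0]
grip_width: 0.258
```

```bash
python3 plan.py .667 .0155 .0265 2.9 22
```

```text
t 20.30 pos [0.6679 0.0155 0.0261] yaw 2.56 d [-0.0009  0.      0.0004] dyaw 0.3 F [-0.5 -0.6  0. ] w 0.258 tilt [ 0.072 -0.026]
1 rows turn -0.34
[[0.0, -0.0009, -0.0005]]
```

Request:
{"api": "play_rows", "payload": {
  "jaw": [0.7,0.65,0.6,0.5,0.4],
  "delta_pos": [
    [0,0,0],
    [0,0,0],
    [0,0,0],
    [0,0,0],
    [0,0,0]
  ],
  "turn": [0,0,0,0,0]
}}

```text
clock: 20.8
tool_pos: [0.6684, 0.0155, 0.0268]
ee_rot: [[-0.042, 0.996, 0.074], [0.999, 0.045, -0.026], [-0.029, 0.073, -0.997]]
force: [-0.1, -0.3, -0.4]
grip_width: 0.542
```

Request:
{"api": "play_rows", "payload": {
  "jaw": [0.2,0.2,0.1,0,0],
  "delta_pos": [
    [0,0,0],
    [0,0,-0.015],
    [0,0.002,-0.03],
    [0,0.002,-0.035],
    [0,0.002,-0.035]
  ],
  "turn": [0,0,0,0,0]
}}

```text
clock: 21.3
tool_pos: [0.6622, 0.0187, 0.142]
ee_rot: [[-0.043, 0.997, 0.062], [0.999, 0.044, -0.026], [-0.029, 0.06, -0.998]]
force: [-0.1, -0.4, -0.5]
grip_width: 0.976
```

```bash
python3 plan.py .3545 -.2927 .135 29
```

```text
t 21.30 pos [0.6622 0.0187 0.142 ] yaw 2.55 d [-0.3077 -0.3114 -0.007 ] dyaw 26.5 F [-0.1 -0.4 -0.5] w 0.976 tilt [ 0.062 -0.026]
10 rows turn -2.65
[[-0.0298, -0.0321, -0.0004], [-0.0283, -0.0334, -0.0005], [-0.0267, -0.0347, -0.0006], [-0.0251, -0.0359, -0.0007], [-0.0234, -0.037, -0.0009], [-0.0216, -0.038, -0.001], [-0.0199, -0.039, -0.0011], [-0.018, -0.0399, -0.0012], [-0.0162, -0.0407, -0.0013], [-0.0143, -0.0414, -0.0014]]
```

Request:
{"api": "play_rows", "payload": {
  "jaw": [0,0,0,0,0],
  "delta_pos": [
    [-0.015,-0.016,-0.0005],
    [-0.015,-0.016,-0.0005],
    [-0.014,-0.0165,-0.0005],
    [-0.014,-0.0165,-0.0005],
    [-0.0135,-0.017,-0.0005]
  ],
  "turn": [-1.3,-1.3,-1.3,-1.3,-1.3]
}}

```text
clock: 21.8
tool_pos: [0.5915, -0.06, 0.1558]
ee_rot: [[-0.163, 0.983, 0.086], [0.986, 0.166, -0.026], [-0.04, 0.081, -0.996]]
force: [-0.4, 0.1, -0.4]
grip_width: 1.003
```

Request:
{"api": "play_rows", "payload": {
  "jaw": [0,0,0,0,0],
  "delta_pos": [
    [-0.0135,-0.017,-0.0005],
    [-0.013,-0.0175,-0.0005],
    [-0.013,-0.0175,-0.0005],
    [-0.0125,-0.018,-0.0005],
    [-0.012,-0.018,-0.0005]
  ],
  "turn": [-1.3,-1.3,-1.3,-1.3,-1.3]
}}

```text
clock: 22.3
tool_pos: [0.5165, -0.1441, 0.1609]
ee_rot: [[-0.279, 0.956, 0.094], [0.959, 0.282, -0.028], [-0.053, 0.083, -0.995]]
force: [0.1, -0.6, -0.9]
grip_width: 0.999
```

```bash
python3 plan.py .3545 -.2927 .135 29 45
```

```text
t 22.30 pos [ 0.5165 -0.1441  0.1609] yaw 16.45 d [-0.162  -0.1486 -0.0259] dyaw 12.6 F [ 0.1 -0.6 -0.9] w 0.999 tilt [ 0.094 -0.028]
5 rows turn -2.51
[[-0.0192, -0.0398, 0.0029], [-0.0175, -0.0406, 0.0028], [-0.0157, -0.0413, 0.0026], [-0.0139, -0.042, 0.0025], [-0.012, -0.0425, 0.0023]]
```

Request:
{"api": "play_rows", "payload": {
  "jaw": [0,0,0,0,0],
  "delta_pos": [
    [-0.019,-0.04,0.003],
    [-0.0175,-0.0405,0.003],
    [-0.0155,-0.041,0.0025],
    [-0.014,-0.042,0.0025],
    [-0.004,-0.015,0.002]
  ],
  "turn": [-2.5,-2.5,-2.5,-2.5,-2.5]
}}

```text
clock: 22.8
tool_pos: [0.3728, -0.2787, 0.144]
ee_rot: [[-0.489, 0.866, 0.105], [0.869, 0.494, -0.034], [-0.081, 0.075, -0.994]]
force: [0.9, 1.0, 0.1]
grip_width: 1.002
```

```bash
python3 plan.py .3545 -.2927 .1 29 45
```

```text
t 22.80 pos [ 0.3728 -0.2787  0.144 ] yaw 29.71 d [-0.0183 -0.014  -0.044 ] dyaw -0.7 F [0.9 1.  0.1] w 1.002 tilt [ 0.105 -0.034]
2 rows turn 0.36
[[0.0002, -0.013, 0.0212], [0.0001, -0.013, 0.0212]]
```

Request:
{"api": "play_rows", "payload": {
  "jaw": [0,0,0],
  "delta_pos": [
    [0,-0.02,0.015],
    [0,-0.004,0.02],
    [0,0,0]
  ],
  "turn": [0.5,0,0]
}}

```text
clock: 23.1
tool_pos: [0.3537, -0.295, 0.1106]
ee_rot: [[-0.477, 0.872, 0.11], [0.875, 0.483, -0.039], [-0.087, 0.077, -0.993]]
force: [0.8, 0.2, 0.0]
grip_width: 0.994
```

```bash
python3 plan.py .3565 -.2933 .02 29 30
```

```text
t 23.10 pos [ 0.3537 -0.295   0.1106] yaw 28.97 d [ 0.0028  0.0017 -0.0906] dyaw 0.0 F [0.8 0.2 0. ] w 0.994 tilt [ 0.11  -0.039]
4 rows turn -0.01
[[0.002, -0.0009, 0.0225], [0.002, -0.0009, 0.0225], [0.002, -0.0009, 0.0225], [0.002, -0.0009, 0.0225]]
```

Request:
{"api": "play_rows", "payload": {
  "jaw": [0,0.15,0.2,0.3,0.35],
  "delta_pos": [
    [0.002,-0.001,0.0225],
    [0.002,-0.001,0.0225],
    [0.002,-0.001,0.0225],
    [0.001,-0.001,0.012],
    [0,0,0]
  ],
  "turn": [0,0,0,0,0]
}}

```text
clock: 23.6
tool_pos: [0.3612, -0.2969, 0.0363]
ee_rot: [[-0.477, 0.871, 0.12], [0.873, 0.485, -0.048], [-0.1, 0.082, -0.992]]
force: [0.4, -0.3, 0.4]
grip_width: 0.682
```

```bash
python3 plan.py .3565 -.2933 .02 29 30
```

```text
t 23.60 pos [ 0.3612 -0.2969  0.0363] yaw 29.13 d [-0.0047  0.0036 -0.0163] dyaw -0.1 F [ 0.4 -0.3  0.4] w 0.682 tilt [ 0.12  -0.048]
1 rows turn 0.13
[[0.007, -0.0037, 0.0154]]
```

Request:
{"api": "play_rows", "payload": {
  "jaw": [0.38,0.4,0.45,0.5],
  "delta_pos": [
    [0.007,-0.0037,0.0145],
    [0,0,0],
    [0,0,0],
    [0,0,0]
  ],
  "turn": [0,0,0,0],
  "newtons": 20
}}

```text
clock: 24.0
tool_pos: [0.3608, -0.2956, 0.0262]
ee_rot: [[-0.478, 0.869, 0.128], [0.872, 0.487, -0.054], [-0.109, 0.086, -0.99]]
force: [0.4, 0.5, 0.3]
grip_width: 0.506
```

```bash
python3 plan.py .3568 -.2936 .02 29 30
```

```text
t 24.00 pos [ 0.3608 -0.2956  0.0262] yaw 29.28 d [-0.004   0.002  -0.0062] dyaw -0.3 F [0.4 0.5 0.3] w 0.506 tilt [ 0.128 -0.054]
1 rows turn 0.28
[[0.0043, -0.003, 0.0056]]
```

Request:
{"api": "play_rows", "payload": {
  "jaw": [0.5,0.53,1,1,1],
  "delta_pos": [
    [0.005,-0.0035,0.006],
    [0,0,0],
    [0,0,0],
    [0,0,0],
    [0,0,0]
  ],
  "turn": [0,0,0,0,0]
}}

```text
clock: 24.5
tool_pos: [0.3573, -0.2948, 0.0214]
ee_rot: [[-0.478, 0.868, 0.132], [0.871, 0.488, -0.058], [-0.115, 0.087, -0.99]]
force: [-0.9, -0.8, 2.3]
grip_width: 0.438
```

```bash
python3 plan.py .3568 -.2936 .02 29 30
```

```text
t 24.50 pos [ 0.3573 -0.2948  0.0214] yaw 29.33 d [-0.0005  0.0012 -0.0014] dyaw -0.3 F [-0.9 -0.8  2.3] w 0.438 tilt [ 0.132 -0.058]
1 rows turn 0.33
[[0.0015, 0.0001, 0.0013]]
```

Request:
{"api": "play_rows", "payload": {
  "jaw": [1,1,1,1,1],
  "delta_pos": [
    [0,0,0],
    [-0.001,0.001,-0.015],
    [-0.004,0.003,-0.035],
    [-0.004,0.003,-0.04],
    [-0.004,0.003,-0.04]
  ],
  "turn": [0,0,0,0,0]
}}

```text
clock: 25.0
tool_pos: [0.3512, -0.2899, 0.1496]
ee_rot: [[-0.479, 0.87, 0.118], [0.873, 0.486, -0.045], [-0.096, 0.082, -0.992]]
force: [0.6, -1.1, -1.0]
grip_width: 0.413
```

```bash
python3 plan.py .5785 -.1965 .14 8.2 48
python3 - <<'E'
from cell import read_camera
import cv2
c=read_camera('side')['img'][...,::-1]
cv2.imwrite('pics/s3.png',cv2.resize(c[120:400,120:450],None,fx=2.4,fy=2.1,interpolation=cv2.INTER_CUBIC))
E
```

```text
t 25.00 pos [ 0.3512 -0.2899  0.1496] yaw 29.20 d [ 0.2273  0.0934 -0.0096] dyaw -21.0 F [ 0.6 -1.1 -1. ] w 0.413 tilt [ 0.118 -0.045]
6 rows turn 3.50
[[-0.0044, 0.0404, 0.0054], [-0.0019, 0.0406, 0.0051], [0.0006, 0.0407, 0.0049], [0.0031, 0.0406, 0.0047], [0.0055, 0.0404, 0.0044], [0.008, 0.04, 0.0041]]
```

View pics/s3.png

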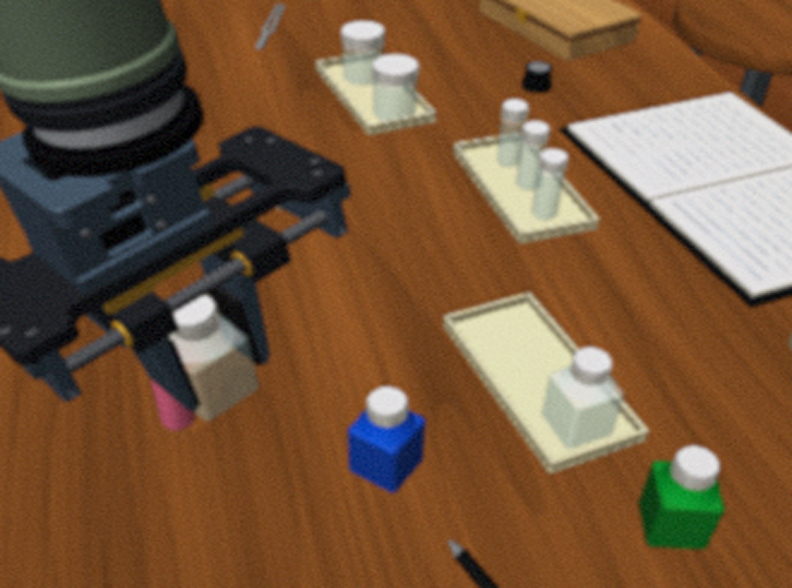

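All placed containers stand upright: jars (362,52) and (395,87), vials (514,130), (534,155) and (551,183). The bottle is held square between the pads at (212,360), so I carry it to its tray.

Request:
{"api": "play_rows", "payload": {
  "jaw": [1,1,1,1,1],
  "delta_pos": [
    [-0.0045,0.0405,0.005],
    [-0.002,0.0405,0.005],
    [0.0005,0.0405,0.005],
    [0.003,0.0405,0.0045],
    [0.0055,0.0405,0.004]
  ],
  "turn": [3.5,3.5,3.5,3.5,3.5]
}}

```text
clock: 25.55
tool_pos: [0.5474, -0.2166, 0.1555]
ee_rot: [[-0.173, 0.976, 0.131], [0.981, 0.182, -0.059], [-0.081, 0.119, -0.99]]
force: [0.3, -1.2, -0.6]
grip_width: 0.417
```

Request:
{"api": "play_rows", "payload": {
  "jaw": [1,1],
  "delta_pos": [
    [0.006,0.03,0.003],
    [0,0,0]
  ],
  "turn": [2.5,0]
}}

```text
clock: 25.75
tool_pos: [0.5815, -0.2022, 0.1538]
ee_rot: [[-0.132, 0.982, 0.133], [0.988, 0.14, -0.057], [-0.075, 0.124, -0.99]]
force: [-1.0, 0.3, -0.6]
grip_width: 0.414
```

```bash
python3 plan.py .579 -.1965 .05 8.2 30
```

```text
t 25.75 pos [ 0.5815 -0.2022  0.1538] yaw 8.13 d [-0.0025  0.0057 -0.1038] dyaw 0.1 F [-1.   0.3 -0.6] w 0.414 tilt [ 0.133 -0.057]
4 rows turn -0.02
[[0.0034, -0.0036, 0.0255], [0.0034, -0.0036, 0.0255], [0.0034, -0.0036, 0.0255], [0.0034, -0.0036, 0.0255]]
```

Request:
{"api": "play_rows", "payload": {
  "jaw": [1,1,1,1,1],
  "delta_pos": [
    [0.003,-0.0035,0.025],
    [0.003,-0.0035,0.025],
    [0.003,-0.0035,0.025],
    [0.003,-0.0035,0.02],
    [0,0,0]
  ],
  "turn": [0,0,0,0,0]
}}

```text
clock: 26.25
tool_pos: [0.5761, -0.1966, 0.0512]
ee_rot: [[-0.135, 0.982, 0.128], [0.988, 0.143, -0.055], [-0.072, 0.119, -0.99]]
force: [-1.1, -0.0, -1.5]
grip_width: 0.419
```

```bash
python3 plan.py .579 -.1965 .03 8.2 30
```

```text
t 26.25 pos [ 0.5761 -0.1966  0.0512] yaw 8.30 d [ 0.0029  0.0001 -0.0212] dyaw -0.1 F [-1.1 -0.  -1.5] w 0.419 tilt [ 0.128 -0.055]
1 rows turn 0.10
[[0.0012, 0.0003, 0.0214]]
```

Request:
{"api": "play_rows", "payload": {
  "jaw": [1,1,1],
  "delta_pos": [
    [0.001,0,0.012],
    [0.001,0,0.006],
    [0,0,0]
  ],
  "turn": [0,0,0]
}}

```text
clock: 26.55
tool_pos: [0.5785, -0.1964, 0.0333]
ee_rot: [[-0.135, 0.982, 0.129], [0.988, 0.143, -0.056], [-0.073, 0.12, -0.99]]
force: [0.7, 0.1, -0.4]
grip_width: 0.417
```

```bash
python3 plan.py .579 -.1965 .028 8.2 30
python3 - <<'E'
from cell import read_camera
import cv2
c=read_camera('side')['img'][...,::-1]
cv2.imwrite('pics/s4.png',cv2.resize(c[200:350,260:420],None,fx=4.5,fy=4,interpolation=cv2.INTER_CUBIC))
E
```

```text
t 26.55 pos [ 0.5785 -0.1964  0.0333] yaw 8.27 d [ 0.0005 -0.0001 -0.0053] dyaw -0.1 F [ 0.7  0.1 -0.4] w 0.417 tilt [ 0.129 -0.056]
1 rows turn 0.07
[[0.0002, -0.0001, 0.0053]]
```

View pics/s4.png

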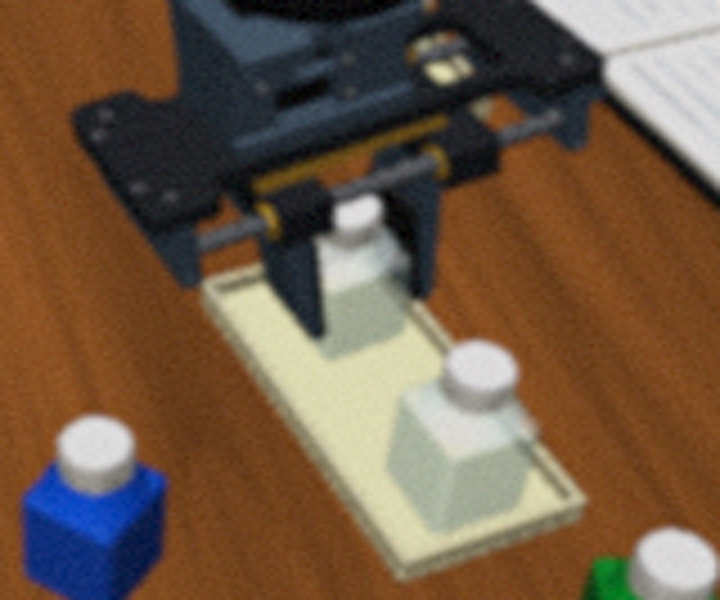

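The held bottle at (360,280) is over the free half of the tray and leans slightly with the tool. The stock bottle at (465,440) is clear of it. I lower it until it touches.

Request:
{"api": "play_rows", "payload": {
  "jaw": [1,1,1],
  "delta_pos": [
    [0,0,0.003],
    [0,0,0.002],
    [0,0,0]
  ],
  "turn": [0,0,0]
}}

```text
clock: 26.9
tool_pos: [0.5807, -0.1973, 0.0303]
ee_rot: [[-0.134, 0.982, 0.134], [0.988, 0.143, -0.057], [-0.075, 0.124, -0.989]]
force: [0.2, -0.4, -1.5]
grip_width: 0.416
```

Request:
{"api": "play_rows", "payload": {
  "jaw": [1,1],
  "delta_pos": [
    [0,0,0.0015],
    [0,0,0]
  ],
  "turn": [0,0]
}}

```text
clock: 27.1
tool_pos: [0.5813, -0.1976, 0.0292]
ee_rot: [[-0.134, 0.982, 0.135], [0.988, 0.143, -0.058], [-0.076, 0.125, -0.989]]
force: [-0.4, 0.4, -1.6]
grip_width: 0.422
```

Request:
{"api": "play_rows", "payload": {
  "jaw": [1,1,1],
  "delta_pos": [
    [0,0,0.002],
    [0,0,0.001],
    [0,0,0]
  ],
  "turn": [0,0,0]
}}

```text
clock: 27.4
tool_pos: [0.5819, -0.1977, 0.0282]
ee_rot: [[-0.134, 0.982, 0.136], [0.988, 0.143, -0.058], [-0.076, 0.126, -0.989]]
force: [-0.7, -0.2, -0.8]
grip_width: 0.418
```

Request:
{"api": "play_rows", "payload": {
  "jaw": [1,1,1],
  "delta_pos": [
    [0,-0.001,0.003],
    [0,0,0.001],
    [0,0,0]
  ],
  "turn": [0,0,0]
}}

```text
clock: 27.7
tool_pos: [0.5824, -0.1979, 0.0282]
ee_rot: [[-0.134, 0.981, 0.139], [0.988, 0.143, -0.059], [-0.077, 0.13, -0.989]]
force: [0.4, 0.2, -1.9]
grip_width: 0.419
```

Request:
{"api": "play_rows", "payload": {
  "jaw": [1,1],
  "delta_pos": [
    [0,-0.002,0.004],
    [0,0,0]
  ],
  "turn": [0,0]
}}

```text
clock: 27.9
tool_pos: [0.5837, -0.1983, 0.0277]
ee_rot: [[-0.132, 0.98, 0.146], [0.988, 0.142, -0.059], [-0.079, 0.137, -0.987]]
force: [-0.5, -0.3, -1.0]
grip_width: 0.419
```

```bash
python3 plan.py .579 -.1965 .025 8.2 30
```

```text
t 27.90 pos [ 0.5837 -0.1983  0.0277] yaw 8.25 d [-0.0047  0.0018 -0.0027] dyaw -0.0 F [-0.5 -0.3 -1. ] w 0.419 tilt [ 0.146 -0.059]
1 rows turn 0.05
[[0.0026, -0.0047, 0.0019]]
```

Request:
{"api": "play_rows", "payload": {
  "jaw": [0.57,0.53,0.45,0.35,0.25],
  "delta_pos": [
    [0,0,0],
    [0,0,0],
    [0,0,0],
    [0,0,0],
    [0,0,0]
  ],
  "turn": [0,0,0,0,0]
}}

```text
clock: 28.4
tool_pos: [0.5838, -0.1985, 0.0262]
ee_rot: [[-0.132, 0.98, 0.146], [0.988, 0.142, -0.059], [-0.079, 0.136, -0.988]]
force: [-0.3, 0.5, 0.6]
grip_width: 0.693
```

```bash
python3 plan.py .584 -.198 .13 8.2 30
python3 - <<'E'
from cell import read_camera
import cv2
c=read_camera('side')['img'][...,::-1]
cv2.imwrite('pics/s5.png',cv2.resize(c[200:350,260:420],None,fx=4.5,fy=4,interpolation=cv2.INTER_CUBIC))
E
```

```text
t 28.40 pos [ 0.5838 -0.1985  0.0262] yaw 8.25 d [0.0002 0.0005 0.1038] dyaw -0.0 F [-0.3  0.5  0.6] w 0.693 tilt [ 0.146 -0.059]
4 rows turn 0.01
[[-0.0019, 0.0036, -0.0256], [-0.0019, 0.0036, -0.0256], [-0.0019, 0.0036, -0.0256], [-0.0019, 0.0036, -0.0256]]
```

View pics/s5.png

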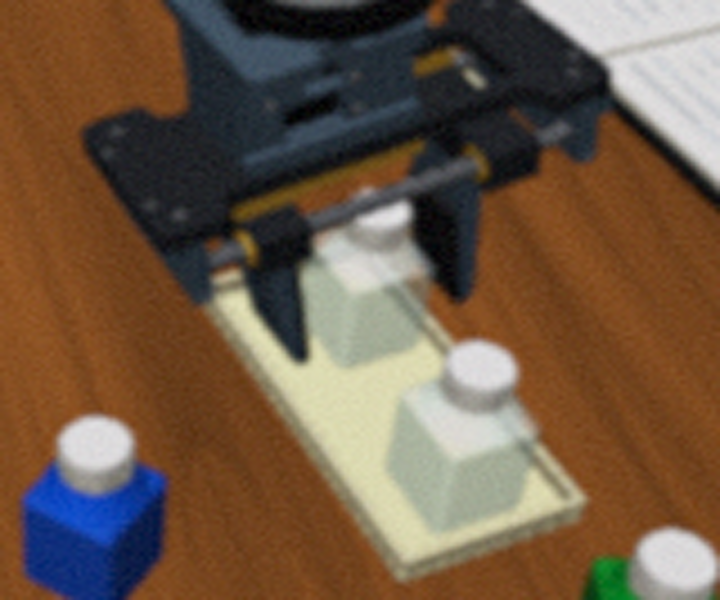

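The bottle stands upright at (368,290) and the fingers are clear of it. I open fully, retreat straight up and move clear of the view.

Request:
{"api": "play_rows", "payload": {
  "jaw": [0.1,0.1,0,0,0],
  "delta_pos": [
    [0,0,0],
    [-0.001,0.002,-0.012],
    [-0.002,0.0035,-0.025],
    [-0.003,0.005,-0.035],
    [-0.004,0.007,-0.045]
  ],
  "turn": [0,0,0,0,0]
}}

```text
clock: 28.95
tool_pos: [0.5808, -0.1974, 0.1428]
ee_rot: [[-0.133, 0.982, 0.13], [0.988, 0.141, -0.054], [-0.071, 0.122, -0.99]]
force: [1.5, 0.5, 0.0]
grip_width: 0.999
```

Request:
{"api": "play_rows", "payload": {
  "jaw": [0,0,0,0,0],
  "delta_pos": [
    [-0.003,0.005,-0.04],
    [0,-0.045,-0.015],
    [0,-0.045,-0.015],
    [0,-0.045,-0.01],
    [0,-0.02,0]
  ],
  "turn": [0,0,0,0,0]
}}

```text
clock: 29.45
tool_pos: [0.4265, -0.2194, 0.2186]
ee_rot: [[-0.136, 0.979, 0.155], [0.987, 0.147, -0.064], [-0.086, 0.144, -0.986]]
force: [-0.3, 0.7, 0.1]
grip_width: 1.004
```

Run:
```python
from cell import read_camera, read_state
from h import *
import time
R=lambda a:np.array([[np.cos(a),-np.sin(a)],[np.sin(a),np.cos(a)]])
T={'vial':((.6665,.0155),2.9),'jar':((.5767,.2358),8),'bottle':((.5835,-.232),8.2)}
for n in('top','side'):
    c=read_camera(n);print(n);caps(c)
    cv2.imwrite(f'pics/{n}9.png',cv2.resize(c['img'][...,::-1],(800,600),interpolation=cv2.INTER_CUBIC))
s=read_state();print(s['tool_pos'],s['clock'],s['force'],s['grip_width'])
```

```text
top
cap px800 [167 165] n 93 ztop 0.049 mean [0.7844 0.408 ] mid [0.7821 0.4065] ext [0.032 0.054] rgb [159 130  86]
cap px800 [345 217] n 83 ztop 0.081 mean [0.6675 0.0607] mid [0.6672 0.0602] ext [0.022 0.022] rgb [190 193 191]
cap px800 [368 216] n 82 ztop 0.081 mean [0.6702 0.0163] mid [0.6701 0.0158] ext [0.02  0.022] rgb [190 193 191]
cap px800 [394 217] n 79 ztop 0.082 mean [ 0.6664 -0.0333] mid [ 0.6662 -0.0326] ext [0.02  0.022] rgb [193 197 194]
cap px800 [574 241] n 202 ztop 0.082 mean [ 0.6132 -0.3747] mid [ 0.613 -0.375] ext [0.022 0.023] rgb [182 187 185]
cap px800 [526 255] n 208 ztop 0.085 mean [ 0.5888 -0.2827] mid [ 0.5898 -0.2828] ext [0.024 0.024] rgb [188 192 190]
cap px800 [479 257] n 204 ztop 0.085 mean [ 0.5872 -0.1936] mid [ 0.587  -0.1936] ext [0.022 0.023] rgb [188 192 191]
cap px800 [281 262] n 261 ztop 0.075 mean [0.5844 0.1827] mid [0.5852 0.1832] ext [0.044 0.044] rgb [193 196 195]
cap px800 [233 270] n 267 ztop 0.074 mean [0.5727 0.2729] mid [0.5727 0.2727] ext [0.044 0.044] rgb [192 195 194]
cap px800 [221 389] n 75 ztop 0.082 mean [0.3491 0.2968] mid
[... 273 characters left out ...]
5 190 188]
cap px800 [488 375] n 542 ztop 0.083 mean [ 0.5847 -0.1955] mid [ 0.5847 -0.1942] ext [0.024 0.024] rgb [198 194 192]
cap px800 [270 422] n 321 ztop 0.076 mean [ 0.3217 -0.2073] mid [ 0.3218 -0.2058] ext [0.023 0.025] rgb [203 110 142]
cap px800 [520 431] n 684 ztop 0.083 mean [ 0.5863 -0.284 ] mid [ 0.5869 -0.2829] ext [0.024 0.025] rgb [203 199 197]
cap px800 [401 459] n 686 ztop 0.080 mean [ 0.4508 -0.2848] mid [ 0.4507 -0.284 ] ext [0.025 0.025] rgb [203 200 199]
cap px800 [580 500] n 825 ztop 0.080 mean [ 0.6107 -0.376 ] mid [ 0.6114 -0.3753] ext [0.024 0.023] rgb [201 198 197]
[ 0.42693931 -0.21945683  0.2180111 ] 29.55 [-0.12867673 -0.15382769 -0.84080033] 0.998240351188248
```

View pics/side9.png

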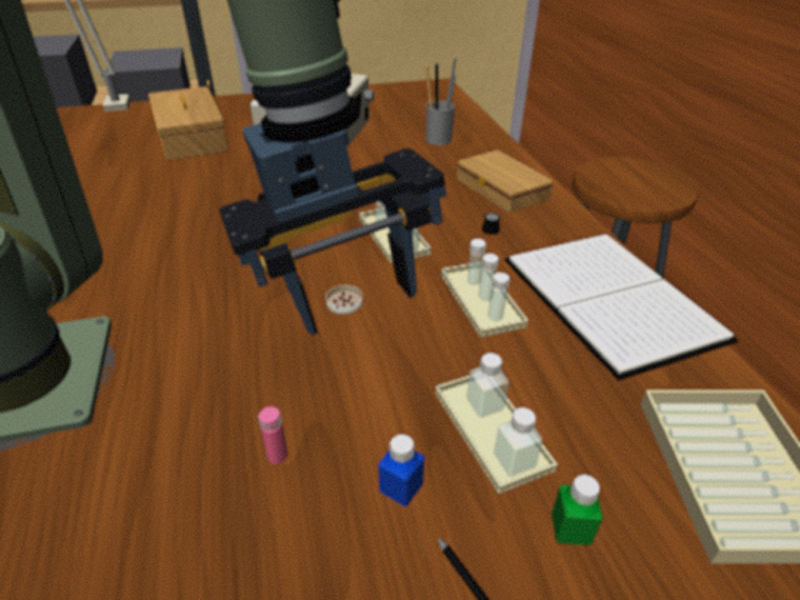

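View pics/top9.png

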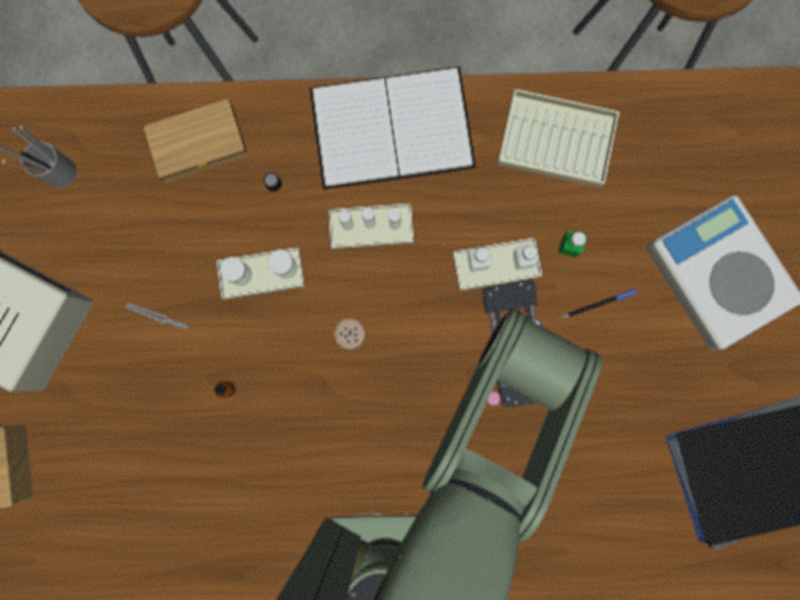

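The last pictures show three vials in the middle tray, two jars in the left one and two clear bottles in the right one. All are upright, and the new caps are at the same heights as the stock ones (vials 81–82 mm, jars 74–75 mm, bottles 85 mm in the top camera). The arm is clear of everything, so I hand in.

Request:
{"api": "play_rows", "payload": {
  "jaw": [0,0,0],
  "delta_pos": [
    [0,0,0],
    [0,0,0],
    [0,0,0]
  ],
  "turn": [0,0,0]
}}

```text
clock: 29.85
tool_pos: [0.4295, -0.2198, 0.2197]
ee_rot: [[-0.134, 0.978, 0.158], [0.987, 0.146, -0.065], [-0.087, 0.147, -0.985]]
force: [0.2, 0.6, 0.1]
grip_width: 0.996
```

```bash
python3 -c "
from cell import hand_in; print(hand_in())"
```

```text
the job is handed in; nothing more can be done
None
```

I put the jar, both vials and the square bottle into the trays that already held the same shape, set each one down, and handed in at about 30 s of the 102 s. No verdict was reported.

**Last checks:** the final pictures show all seven containers upright inside their trays, with the new caps at the same heights as the stock ones. The three stock containers moved by no more than the measuring noise of about 1 mm, and the gripper was open and clear of everything.

**What went less well:**
- **Tool tilt:** the tool slowly tilted to about 0.15 rad over the run. The bottle was set down leaning slightly and straightened when released.
- **Camera heights:** the top camera reads heights 2–3 mm high compared with the side camera. I allowed for this by comparing against the stock containers.
- **Jar view:** in the last side picture the arm hid the jars. Their final position comes from the top view and earlier side pictures.

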